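# Load the UV cabinet with hand grips and set its dose

### The arm

A 7-joint arm with a two-finger parallel gripper is mounted at the origin on the work surface. World frame = base frame: x ahead of the robot, y to its left, z up, the work surface at z = 0. Lengths are in mm, angles in rad, forces in N, time in s.
With the tool pointing down it reaches from about 400 to 875 mm from the base axis. Payload 4.4 kg.
Tool frame: the origin (TCP) lies at the centre of the arm's flange, where the gripper is bolted on; the fingertips stand 173 mm ahead of it and the grasp point (between the pads) lies 155 mm ahead of it; z points along the fingers, y is the direction in which the jaws open and shut (so a half turn about z gives the same grasp; the last joint's range is limited). The gripper opens to 85 mm and grips with 20 to 120 N. Pads are 22 mm wide; open, the fingers measure 114 mm over their backs; the gripper's body (76 mm by 85 mm) begins 54 mm behind the grasp point. The pads swing forward as they close: fully open they stand 13 mm farther back than shut.
Start: joints at [-1.297, 0.628, 0.038, 1.517, -0.027, 0.996, -0.02], TCP at [216.626, 612.853, 404.713] pointing down, gripper open.
Joint ranges: [-3.06, 3.06], [-0.37, 2.12], [-1.25, 1.32], [0.18, 2.47], [-1.1, 4.24], [0.23, 1.98], [-2.94, 2.94]. Speed limits (rad/s): [2.57, 2.57, 3.14, 3.14, 3.14, 3.14, 3.14].

### API

Orientations are given as [roll, pitch, yaw] about the fixed x, y, z axes, in that order (R = Rz(yaw) Ry(pitch) Rx(roll)).
In Python, from cell import * gives the robot as it stands. The module is installed in compiled form; this text tells all that it offers.
- The arm moves only by the shell command python3 -m jog 'ROWS'. ROWS is JSON, one flat list of numbers, 5 for each row, row after row: the shift along the tool's x, y, z in mm, then the turn about the tool's z in degrees, then the finger opening in mm, from 0 to 85.4. A call has 1 to 20 rows; each row is the pose to reach, as a shift and turn from the pose commanded when the call began, along the tool's axes at that moment; what a row does not reach only later rows make up. A row lasts 1/12 s, in which the tool goes at most 41.7 mm and 7.16 degrees, less where a joint would pass 70% of its speed; a pose out of reach is approached as far as the arm can. A call with a gripper value outside its range is refused whole. The fingers move at their own pace and stop on an object; the grip force is fixed at half the most. Time passes only in rows, so rows that repeat a pose let the fingers close. It gives the time, the measured TCP pose, the force and the opening at its end, in the units of the state.
- read_state(): the state, without advancing time (a new reading comes with each control period).
- get_image(name): name is "side" or "top" or "wrist"; returns (picture, depth): 480x640x3 uint8, blue, green, red; 480x640 float32, mm along the optical axis (not along the pixel's ray), 0 where there is no reading.
- camera_params(name): a dict with "K" (3x3 intrinsics, pixels), "T" (4x4, takes a point from camera to world coordinates). Camera axes: x right, y up, looking along -z (the intrinsics and any distortion apply to the point x, -y, -z); pixel columns grow to the right and rows downward; lengths in mm; the calibration is good to about 2 mm. A picture is of the moment at which its call begins: read the wrist's pose just before it. camera_params takes no time and is no camera call; for the wrist camera it gives the pose at the moment of the call.
- finish_job(): hands the job in, once; it reports no verdict.
The state is a dict: "clock": time; "qpos": joint angles; "qd": joint speeds; "tau": joint torques, N m; "eef_pos": TCP position; "tool_rot": TCP orientation; "force": force on the tool from outside, world axes, zero at the start; "torque": the same for the moment, N m; "width": finger opening in mm.
Only numpy, scipy, OpenCV 4.12 (cv2) and the standard library are available. Lean on these libraries where they do the work, as an engineer would, in place of code of your own. Each camera call takes 0.05 s, during which the arm holds its last target.

### The job

Load the UV cabinet: lift its glass sash all the way up, draw the steel tray right out by its wire bail, and lay every steel hand grip that is on the cart flat on the tray, side by side in one layer. Then push the tray fully home, gently lower the sash until it is shut, and only when it is shut slide the brass dose slider on the roof to the one long tick. Leave the coil machine and the capacitor where they are.

Things in the scene. Friction and masses are not known exactly. Their poses are not given: they have to be found in the camera images.
- cabinet: White bench UV cabinet, fixed, 300 mm wide (its y), 205 deep, roof 125 above the cart; two sash channels at y = +-150 mm, 214 high. Origin: on the cart top under the middle of the sash plane (x = 0). +x points into the cabinet, so the tray comes out to -x; z up. On the roof: dose console at x = 56 to 134 mm, y = -70 to 110, top 145 high; behind it a ballast housing 153 high.
- sash (a joint): Height of the sash in m: 0 shut, 0.075 fully up (stop). A framed glass pane 12 mm thick, 80 mm high, its lower edge 42 mm above the cart when shut, sliding vertically in the channels. Friction holds it wherever it is left; lifting takes about 13 N, lowering about 3 N, plus a little with speed.
- sash_bar (a point): Middle of the sash's lift bar: round steel, 12 mm thick, 130 mm long along the cabinet's y, 38 mm above the sash's top edge and in its plane, on two 10 mm stems 55 mm either side of the middle. 160 mm above the cart when shut, 235 mm when fully up. Free in front, behind and above: pinch it from straight above between the stems.
- tray (a joint): How far the tray is drawn out in m: 0 fully home, 0.16 fully out (stop), moving along the cabinet's -x. About 2.5 N of friction; it stays where it is left.
- tray_pull (a point): Middle of the tray's wire bail: 10 mm round bar, 100 mm long along the cabinet's y, 34 mm above the cart, 85 mm in front of the sash plane when the tray is home; moves with the tray. A 10 mm rod runs back to the tray front from each end. It sticks out in front even when the sash is shut; can be pinched from straight above.
- tray_floor (a point): Middle of the tray's floor, upper face, 26 mm above the cart; moves with the tray, axes as the cabinet's. Floor from x = -74 to 81 mm and y = -125 to 125, with a 14 mm high lip all round. With the tray fully out, x = -74 lies 149 mm in front of the sash plane and x = +75 under the raised sash (lower edge 117 mm high): parts set down about x = -15 leave a vertical gripper clear of it.
- dose (a joint): Position of the brass dose slider in m along the cabinet's +y: 0 at the stop of the blank off band (starts at 0 to 0.02), 0.10 at the other stop; the long tick is at 0.07, small ticks every 0.01 from 0.03. About 2 N of friction, stays where it is left.
- dose_grip (a point): Grip point on the brass dose slider: a block 30 mm along the cabinet's x, 24 mm along y, 36 mm high, top 186 mm above the cart, riding a steel rail (10 mm wide, top 151 mm above the cart) along the cabinet's y. This point is on its middle line, 176 mm above the cart. A black line across its top is its pointer.
- dose_mark (a point): Where dose_grip stands when the slider's pointer is on the long tick (the only tick that runs over the console on both sides of the rail).
- handgrip1: Steel hand grip, one of up to four alike (absent if None from the start): an eight-sided barrel, 28 mm across the flats, 60 mm long with short round collars of 23 mm diameter (the last 6 mm at each end) and a dark bore, about 110 g, lying on a flat. Origin: the middle of its axis, 14 mm above what it lies on; its x runs along the barrel.
- handgrip2: Steel hand grip, one of up to four alike (absent if None from the start): an eight-sided barrel, 28 mm across the flats, 60 mm long with short round collars of 23 mm diameter (the last 6 mm at each end) and a dark bore, about 110 g, lying on a flat. Origin: the middle of its axis, 14 mm above what it lies on; its x runs along the barrel.
- handgrip3: Steel hand grip, one of up to four alike (absent if None from the start): an eight-sided barrel, 28 mm across the flats, 60 mm long with short round collars of 23 mm diameter (the last 6 mm at each end) and a dark bore, about 110 g, lying on a flat. Origin: the middle of its axis, 14 mm above what it lies on; its x runs along the barrel.
- handgrip4: Steel hand grip, one of up to four alike (absent if None from the start): an eight-sided barrel, 28 mm across the flats, 60 mm long with short round collars of 23 mm diameter (the last 6 mm at each end) and a dark bore, about 110 g, lying on a flat. Origin: the middle of its axis, 14 mm above what it lies on; its x runs along the barrel.
- coil_machine: Bystander: matte black coil tattoo machine standing on its base, about 90 x 30 mm, 71 mm high. Origin: middle of its underside.
- capacitor: Bystander: fat blue capacitor, standing upright, 36 mm in diameter, 57 mm high. Origin: middle of its underside.
There are look-alikes about, which are no part of the job. Leave any green or turquoise look-alike of the handgrip4 alone.

How it is judged:
By the outcome, as a careful person would: the job done as asked, in the order asked, and still so for the second after the job is handed in, with the robot touching nothing.
Of handgrip1, handgrip2, handgrip3, handgrip4 only 2 to 4 are there at a start; the rules pass over those that are not, and their reading is None.
At some moment in a run one of handgrip1, handgrip2, handgrip3, handgrip4 may be knocked a few centimetres aside while the robot is not near it.
Once in a run the grip may slacken for a moment while it holds something.
It also fails if it takes over 210 s, if anything falls off the work surface, if the arm or the gripper's body presses on something with over 40 N, if the wrist force passes 120 N, or if a joint passes its speed limit or range.

## Working session

There is one attempt and no reset: what is moved stays moved. The work goes in short steps, Python scripts to look and compute and a shell command to move; the robot and the scene stay as the last step left them, time stands still between calls to the robot, and variables do not carry over. Pictures are saved under pics/ and viewed, and the job is handed in when it is done.

```bash
mkdir -p pics; ls; python3 - <<'E'
from cell import *
import cv2
s=read_state(); print({k:s[k] for k in ('clock','eef_pos','tool_rot','force','width')})
for n in ('side','top','wrist'):
    p,d=get_image(n); cv2.imwrite(f'pics/{n}0.png',p)
    c=camera_params(n); print(n,c)
E
```

```text
pics
{'clock': 0.0, 'eef_pos': array([216.50760608, 612.56414309, 403.77773519]), 'tool_rot': array([-3.13967387e+00,  2.41501522e-06,  2.80179094e+00]), 'force': array([-1.08019408, -0.02728057,  0.20932667]), 'width': 85.29409532457137}
side {'K': array([[434.15691423,   0.        , 312.5186857 ],
       [  0.        , 434.15691423, 244.50897935],
       [  0.        ,   0.        ,   1.        ]]), 'T': array([[ 4.61424062e-01,  6.13794557e-01, -6.40581046e-01,
        -1.06640504e+02],
       [-8.87174376e-01,  3.21737366e-01, -3.30766827e-01,
        -4.19023856e+02],
       [ 3.07598044e-03,  7.20930863e-01,  6.93000166e-01,
         8.76214731e+02],
       [ 0.00000000e+00,  0.00000000e+00,  0.00000000e+00,
         1.00000000e+00]])}
top {'K': array([[442.34336741,   0.        , 316.38992057],
       [  0.        , 442.34336741, 239.2506333 ],
       [  0.        ,   0.        ,   1.        ]]), 'T': array([[-2.31704085e-02,  9.81156760e-01, -1.91819043e-01,
         4.35068256e+02],
       [-9.99729118e-01, -2.23184130e-02,  6.60137956e-03,
        -7.63014455e+01],
       [ 2.19589155e-03,  1.91920040e-01,  9.81408109e-01,
         9.99001868e+02],
       [ 0.00000000e+00,  0.00000000e+00,  0.00000000e+00,
         1.00000000e+00]])}
wrist {'K': array([[341.52228377,   0.        , 322.89943662],
       [  0.        , 341.52228377, 238.7851984 ],
       [  0.        ,   0.        ,   1.        ]]), 'T': array([[ 3.33164234e-01, -8.92235780e-01, -3.04822744e-01,
         1.38741483e+02],
       [ 9.42867569e-01,  3.14748094e-01,  1.09244607e-01,
         6.40191155e+02],
       [-1.52956935e-03, -3.23803875e-01,  9.46122989e-01,
         3.72686260e+02],
       [ 0.00000000e+00,  0.00000000e+00,  0.00000000e+00,
         1.00000000e+00]])}
```

View pics/side0.png

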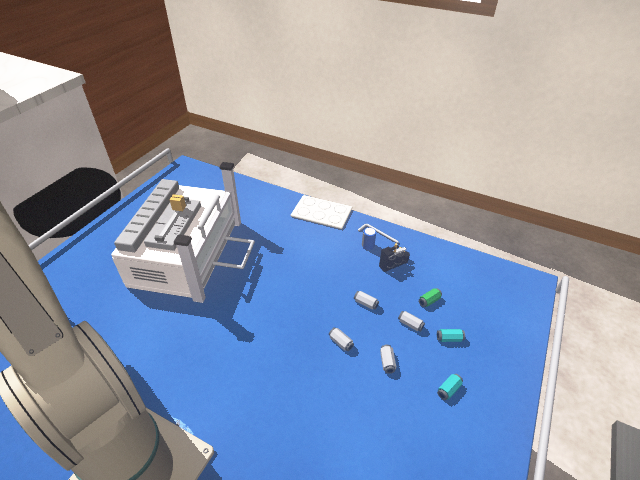

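View pics/top0.png

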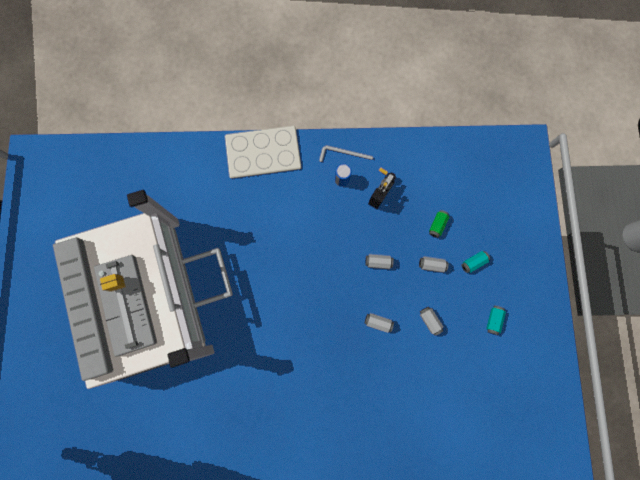

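View pics/wrist0.png

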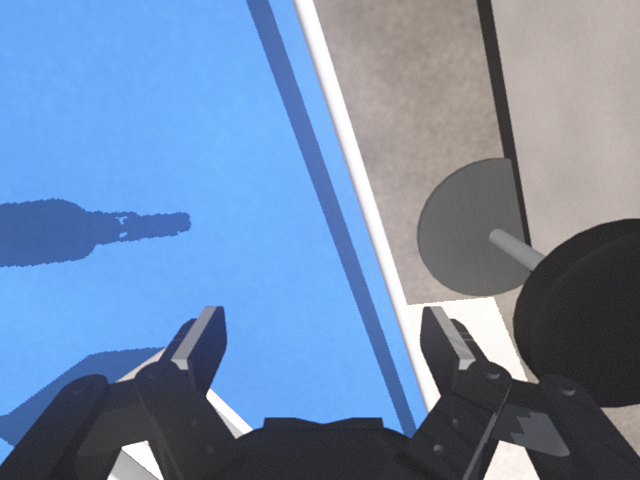

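```bash
cat > h.py <<'E'
from cell import *
import numpy as np, cv2
def cloud(n):
    c=camera_params(n); p,d=get_image(n)
    K,T=c['K'],c['T']; v,u=np.mgrid[0:480,0:640]
    X=(u-K[0,2])/K[0,0]*d; Y=-(v-K[1,2])/K[1,1]*d
    P=np.stack([X,Y,-d],-1)@T[:3,:3].T+T[:3,3]; P[d<=0]=np.nan
    return p,d,P
def ray(n,u,v,z,c=None):
    c=c or camera_params(n); K,T=c['K'],c['T']
    r=T[:3,:3]@np.array([(u-K[0,2])/K[0,0],-(v-K[1,2])/K[1,1],-1]); o=T[:3,3]
    return o+r*(z-o[2])/r[2]
E
python3 - <<'E'
from h import *
for n in('top','side'):
    p,d,P=cloud(n); np.savez(f'{n}.npz',p=p,d=d,P=P)
    hsv=cv2.cvtColor(p,cv2.COLOR_BGR2HSV)
    m=((hsv[...,1]<70)&(P[...,2]>10)&(P[...,2]<45)&(P[...,0]>150)&(P[...,0]<900)).astype(np.uint8)
    k,l,st,ce=cv2.connectedComponentsWithStats(m)
    for i in range(1,k):
        if st[i,4]<60: continue
        q=P[l==i]; r=cv2.minAreaRect(q[:,:2].astype(np.float32))
        print(n,st[i],ce[i].round(0),'mean',q.mean(0).round(0),'rect',np.round(r[0],1),np.round(r[1],1),round(r[2],1),'zmax',np.percentile(q[:,2],95).round(1))
    # brass
    m=((hsv[...,0]>15)&(hsv[...,0]<30)&(hsv[...,1]>150)&(P[...,2]>100)); q=P[m]; 
    t=q[:,2]>np.percentile(q[:,2],90)-4
    print(n,'brass',len(q),q[t].mean(0),np.percentile(q[:,2],[5,50,95]))
    print(n,'table z',np.nanmedian(P[(hsv[...,0]>100)&(hsv[...,0]<118)&(hsv[...,1]>180)][:,2]))
E
```

```text
top [ 225  128   76   50 2113] [262. 152.] mean [842.  41.  12.] rect [843.7  39.5] [109.2 168.9] 6.8 zmax 14.3
top [551 134  10  13  69] [556. 141.] mean [ 846. -649.   27.] rect [ 845.6 -649.5] [16.3 15.1] 36.6 zmax 44.0
top [378 173  17  20  88] [387. 182.] mean [ 752. -247.   33.] rect [ 754.6 -247.7] [24.2 55.1] 61.9 zmax 41.9
top [ 170  215   62  131 1022] [200. 277.] mean [545. 173.  37.] rect [553.3 164.8] [294.   94.7] 16.5 zmax 42.5
top [366 254  27  15 328] [379. 261.] mean [ 573. -221.   25.] rect [ 573.5 -221.3] [59.1 28.3] 82.8 zmax 30.4
top [419 257  29  15 336] [433. 264.] mean [ 563. -341.   25.] rect [ 564.1 -342.4] [59.2 28.2] 82.0 zmax 30.4
top [420 307  23  28 366] [431. 321.] mean [ 440. -328.   25.] rect [ 440.6 -329.4] [60.  29.5] 28.9 zmax 29.7
top [365 314  29  18 346] [379. 323.] mean [ 439. -214.   26.] rect [ 438.8 -214. ] [59.9 27.5] 70.3 zmax 30.6
top brass 292 [523.14151384 300.53853452 187.06473915] [164.15852494 186.023962   189.15942642]
top table z 0.5541215999807036
side [  0 115  83  53 852] [ 39. 140.] mean [ 706. 1152.   28.] rect [ 716.8 1152.
[... 800 characters left out ...]
.2 zmax 30.1Traceback (most recent call last):
  File "<stdin>", line 13, in <module>
    return _quantile_unchecked(
        a, q, axis, out, overwrite_input, method, keepdims, weights)
    return _ureduce(a,
                    func=_quantile_ureduce_func,
    ...<5 lines>...
                    overwrite_input=overwrite_input,
                    method=method)
    r = func(a, **kwargs)
    result = _quantile(arr,
                       quantiles=q,
    ...<2 lines>...
                       out=out,
                       weights=wgt)
    slices_having_nans = np.isnan(arr[-1, ...])
                                  ~~~^^^^^^^^^
IndexError: index -1 is out of bounds for axis 0 with size 0
```

```bash
python3 - <<'E'
import numpy as np,cv2
p=np.load('top.npz')['p']
cv2.imwrite('pics/topz.png',cv2.resize(p[170:400,40:300],None,fx=3,fy=2.6,interpolation=cv2.INTER_CUBIC)[:600])
cv2.imwrite('pics/sidez.png',cv2.resize(np.load('side.npz')['p'][150:310,100:270],None,fx=4,fy=3.7,interpolation=cv2.INTER_CUBIC))
E
```

```text
(no output)
```

View zoomed.

View pics/topz.png

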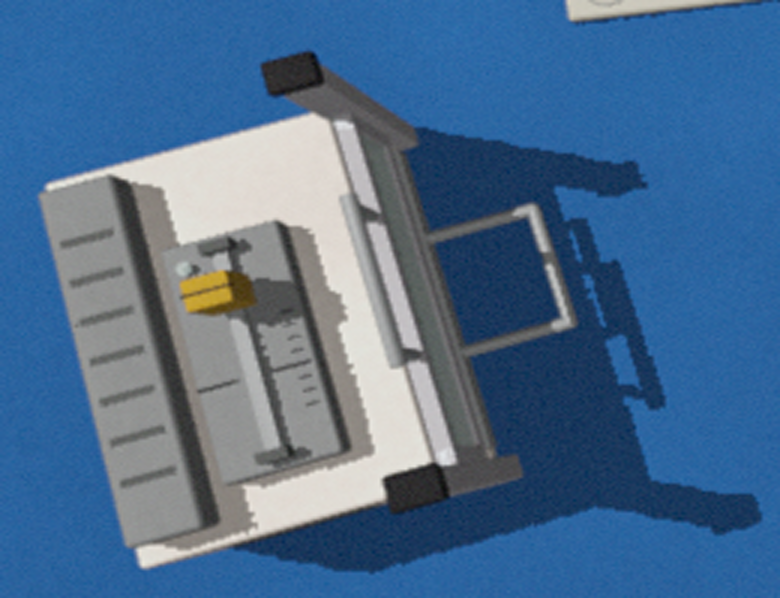

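View pics/sidez.png

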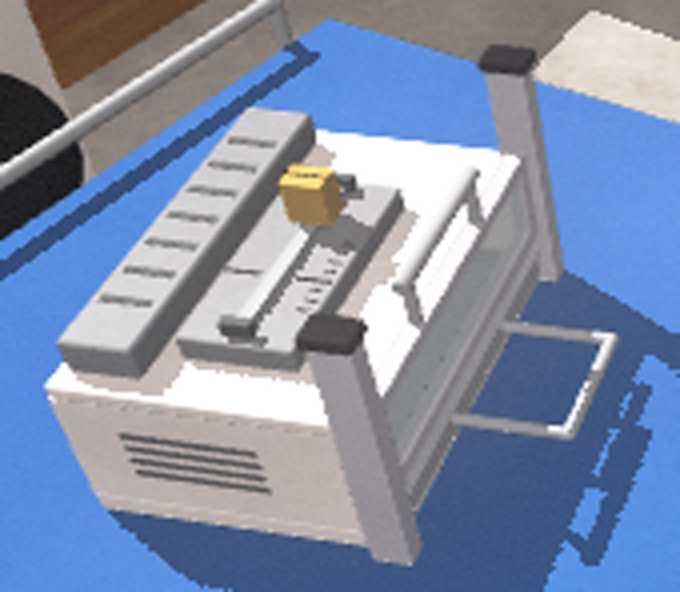

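```bash
python3 - <<'E'
import numpy as np,cv2
for n in('top','side'):
    f=np.load(n+'.npz'); p,P=f['p'],f['P']; hsv=cv2.cvtColor(p,cv2.COLOR_BGR2HSV)
    x,y,z=P[...,0],P[...,1],P[...,2]
    def rep(name,m,mn=20):
        k,l,st,ce=cv2.connectedComponentsWithStats(m.astype(np.uint8))
        for i in range(1,k):
            if st[i,4]<mn: continue
            q=P[l==i]; r=cv2.minAreaRect(q[:,:2].astype(np.float32))
            print(n,name,ce[i].round(),st[i,4],'mean',q.mean(0).round(1),'rect',np.round(r[0],1),np.round(r[1],1),round(r[2],1))
    reg=(x>250)&(x<800)&(y>0)&(y<450)
    rep('caps',reg&(z>207)&(z<225))
    rep('bar',reg&(z>156)&(z<172)&(hsv[...,1]<60))
    rep('bail',reg&(z>28)&(z<48)&(hsv[...,1]<90))
    rep('roof',reg&(z>120)&(z<131))
    rep('ballast',reg&(z>149)&(z<158))
    rep('slider',reg&(z>180)&(z<195)&(hsv[...,1]>90),5)
E
```

```text
top caps [137. 198.] 269 mean [673.  246.6 214.2] rect [673.7 247.4] [25.8 34.7] 16.0
top caps [178. 357.] 312 mean [387.1 160.4 214.5] rect [387.3 161.2] [25.9 33.8] 16.8
top bar [150. 207.] 60 mean [669.  241.1 164.3] rect [669.1 240.6] [16.  30.4] 55.3
top bar [111. 264.] 40 mean [560.1 311.4 158.3] rect [559.4 312. ] [ 8.8 19.3] 19.1
top bar [130. 345.] 48 mean [408.4 267.2 158.1] rect [409.6 267.6] [10.1 19.7] 15.7
top bar [193. 353.] 26 mean [390.9 148.6 164. ] rect [390.7 149. ] [19.8  2.5] 13.7
top bail [173. 221.] 30 mean [672.  235.8  38.3] rect [673.2 235.2] [ 9.5 19.8] 74.1
top bail [202. 280.] 933 mean [539.4 167.4  38.5] rect [543.4 159.7] [259.9  90.4] 16.8
top roof [174. 274.] 198 mean [543.5 202.  126.4] rect [542.9 202.1] [297.    8.8] 15.1
top roof [134. 292.] 6655 mean [510.8 279.2 126. ] rect [500.4 305.4] [300.  198.6] 16.7
top ballast [152. 210.] 27 mean [666.6 241.3 153.4] rect [665.1 243.3] [ 6.2 26.7] 30.1
top ballast [ 80. 309.] 3823 mean [477.4 366.6 154. ] rect [481.5 368.5] [269.8  51.9] 16.7
top ballast [113. 267.] 83 mean [554.5 310.6 153.3] rect [553.
[... 1167 characters left out ...]
159. 217.] 20 mean [489.6 349.  128. ] rect [487.6 348.3] [61.5  3.1] 15.3
side roof [151. 254.] 887 mean [374.1 272.  125.8] rect [403.6 286. ] [106.  182.3] 16.5
side roof [190. 268.] 48 mean [381.1 157.5 125.4] rect [380.7 156.5] [16.  30.9] 49.5
side ballast [146. 213.] 1321 mean [468.3 364.5 154. ] rect [480.7 370.3] [272.4  53.3] 16.6
side ballast [229. 185.] 32 mean [667.1 244.4 153.5] rect [667.3 243.6] [14.3 28.8] 43.5
side ballast [169. 223.] 174 mean [463.9 284.2 152.6] rect [467.2 288. ] [134.   31.3] 13.9
side ballast [188. 260.] 40 mean [381.6 156.6 153.9] rect [382.  157.9] [14.8 31.3] 44.6
side slider [176. 198.] 93 mean [520.6 300.6 185.7] rect [522.  302.1] [26.7 30. ] 13.7
```

```bash
cat >> h.py <<'E'
O=np.array([530.5,204.3]); A=np.radians(106.7)
ex=np.array([np.cos(A),np.sin(A)]); ey=np.array([-ex[1],ex[0]])
def tocab(P): d=np.asarray(P)[...,:2]-O; return np.stack([d@ex,d@ey],-1)
def tow(x,y): return O+x*ex+y*ey
E
python3 - <<'E'
from h import *
for n in('top','side'):
    f=np.load(n+'.npz'); p,P=f['p'],f['P']; hsv=cv2.cvtColor(p,cv2.COLOR_BGR2HSV)
    c=tocab(P); z=P[...,2]
    def s(name,m):
        q=c[m]; print(n,name,m.sum(),'x',np.percentile(q[:,0],[2,50,98]).round(1),'y',np.percentile(q[:,1],[2,50,98]).round(1),'z',np.percentile(z[m],[2,50,98]).round(1))
    X,Y=c[...,0],c[...,1]
    s('bar',(abs(X)<25)&(abs(Y)<75)&(z>145)&(z<180))
    s('bail cross',(X>-105)&(X<-70)&(abs(Y)<60)&(z>25)&(z<50))
    s('bail rods',(X>-70)&(X<-25)&(abs(Y)<60)&(z>25)&(z<50))
    s('bailrod+',(X>-70)&(X<-25)&(Y>0)&(Y<60)&(z>25)&(z<50))
    s('bailrod-',(X>-70)&(X<-25)&(Y<0)&(Y>-60)&(z>25)&(z<50))
    s('slider',(X>60)&(X<140)&(z>180)&(z<200))
    s('console',(X>40)&(X<140)&(z>141)&(z<148)&(Y>-90)&(Y<130))
    s('roof',(X>-20)&(X<250)&(z>122)&(z<130))
    s('caps',(z>208)&(z<222)&(abs(X)<40))
E
```

```text
top bar 479 x [-5.4 -1.3  5.5] y [-62.    2.3  62.7] z [150.2 176.4 179.7]
top bail cross 279 x [-91.3 -85.9 -71.1] y [-52.6   1.1  53.4] z [33.9 38.7 42.5]
top bail rods 190 x [-68.7 -47.8 -25.8] y [-54.5  44.9  54.4] z [33.8 38.7 42.5]
top bailrod+ 97 x [-68.6 -47.7 -25.8] y [44.9 50.3 54.5] z [34.5 38.2 42.5]
top bailrod- 93 x [-68.7 -48.6 -26.6] y [-54.8 -49.4 -45.6] z [33.5 39.  42.5]
top slider 238 x [ 80.2  93.8 109.5] y [-32.2 -20.3  -9.1] z [180.5 186.7 190. ]
top console 2770 x [ 56.7  85.9 132.3] y [-66.1  31.4 107.6] z [142.5 145.7 147.8]
top roof 6724 x [ -5.1  58.9 180.9] y [-146.3  -11.   146.9] z [123.  126.  129.2]
top caps 576 x [-16.4  -0.6  15.9] y [-160.8  138.9  161.7] z [210.  214.6 217.6]
side bar 231 x [-4.3 -0.6  6.6] y [-60.9   6.9  64.3] z [146.4 175.3 179.1]
side bail cross 137 x [-89.8 -84.9 -71.8] y [-51.2   4.3  53. ] z [33.9 38.6 42.6]
side bail rods 118 x [-69.7 -46.7 -26. ] y [-54.7  46.9  54.6] z [32.9 38.1 42. ]
side bailrod+ 62 x [-69.8 -47.5 -26.1] y [45.1 51.7 55.2] z [33.1 38.2 41.8]
side bailrod- 56 x [-69.2 -46.5 -26. ] y [-55.7 -48.  -44.2] z [32.9 37.9 42.1]
side slider 153 x [ 66.3  95.7 134.2] y [-1729.4   -25.6    -7.8] z [180.5 186.6 197.1]
side console 976 x [ 58.1  85.8 133.7] y [-61.4  37.9 108.9] z [142.1 145.7 147.8]
side roof 2125 x [ -4.5  64.8 195.6] y [-1716.6    33.6   149.9] z [122.6 126.1 129.4]
side caps 292 x [-37.7  -0.5  29.2] y [-1693.7   139.7   630.1] z [208.8 214.5 220. ]
```

```bash
cat >> h.py <<'E'
def mv(x,y,zg,yaw):
    """print tool-axis shift to bring grasp point to x,y,zg with yaw deg"""
    s=read_state(); p=np.array(s['eef_pos']); r=s['tool_rot']
    from scipy.spatial.transform import Rotation as R
    M=R.from_euler('xyz',r).as_matrix()
    d=np.array([x,y,zg+155])-p
    yw=np.degrees(r[2]); dt=(yaw-yw+90)%180-90
    print('shift',(M.T@d).round(1),'turn',round(-dt,1),'alt',round(-dt+(180 if dt>0 else -180),1),'| t',round(float(s['clock']),1),'g',np.round(p-[0,0,155],1),'yaw',round(yw,1),'tilt',np.round([r[0],r[1]],3),'w',round(float(s['width']),1),'F',np.round(s['force'],1),'q',np.round(s['qpos'],2))
E
python3 - <<'E'
from h import *
b=tow(0,0); print(b); mv(*b,250,16.7)
E
```

```text
[530.5 204.3]
shift [-432.1 -280.4   -0.5] turn -36.2 alt 143.8 | t 0.2 g [216.6 612.7 249.3] yaw 160.5 tilt [-3.141 -0.   ] w 85.5 F [-0.9  0.3  0.5] q [-1.3   0.63  0.04  1.52 -0.03  1.   -0.02]
```

```bash
python3 -m jog '[-432,-280,-20,-36.2,60, -432,-280,-20,-36.2,60, -432,-280,-20,-36.2,60, -432,-280,-20,-36.2,60, -432,-280,-20,-36.2,60, -432,-280,-20,-36.2,60, -432,-280,-20,-36.2,60, -432,-280,-20,-36.2,60, -432,-280,-20,-36.2,60, -432,-280,-20,-36.2,60, -432,-280,-20,-36.2,60, -432,-280,-20,-36.2,60, -432,-280,-20,-36.2,60, -432,-280,0,-36.2,60, -432,-280,0,-36.2,60, -432,-280,0,-36.2,60, -432,-280,0,-36.2,60]'; python3 - <<'E'
from h import *
b=tow(0,0); mv(*b,171,16.7)
p,d=get_image('wrist'); cv2.imwrite('pics/w1.png',p)
E
```

```text
clock: 1.67
eef_pos: [530.2, 205.9, 405.0]
tool_rot: [3.141, -0.0, -2.848]
force: [0.2, 0.6, 1.1]
width: 59.8
shift [ 0.1 -1.7 79. ] turn 0.1 alt -179.9 | t 1.7 g [530.2 205.9 250. ] yaw -163.2 tilt [ 3.141 -0.   ] w 59.8 F [0.2 0.6 1.1] q [-0.35  0.51 -0.11  1.75  0.07  0.89  1.38]
```

View pics/w1.png

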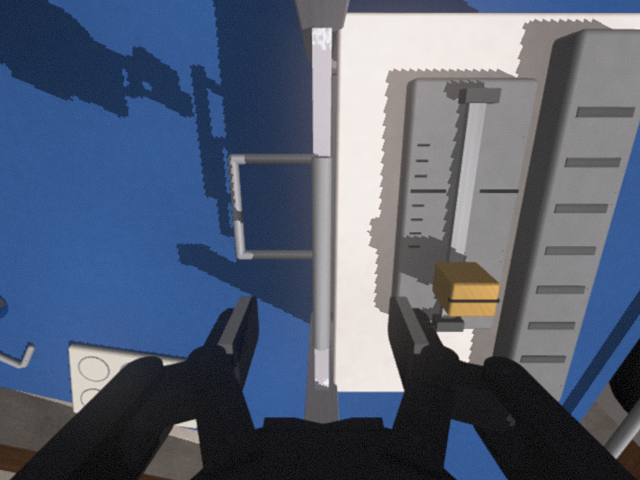

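```bash
python3 - <<'E'
from h import *
c=camera_params('wrist')
for u,v,z in((415,190,145),(443,190,145),(482,190,145),(516,190,145),(449,300,186),(498,301,186),(418,205,145),(418,246,145),(418,145,145)):
    print(u,v,z,tocab(ray('wrist',u,v,z,c)).round(1))
T=np.load('top.npz')['p']
for u,v in((112.3,317.7),(140,310.4)): print(tocab(ray('top',u,v,145)).round(1))
E
python3 -m jog '[0,-1.7,40,0,60, 0,-1.7,79,0,60, 0,-1.7,79,0,60, 0,-1.7,79,0,0, 0,-1.7,79,0,0, 0,-1.7,79,0,0, 0,-1.7,79,0,0, 0,-1.7,79,0,0]'
python3 - <<'E'
from h import *
mv(*tow(0,0),171,16.7)
E
```

```text
415 190 145 [63.6 38.9]
443 190 145 [82.5 39. ]
482 190 145 [108.9  39. ]
516 190 145 [131.8  39.1]
449 300 186 [ 79.6 -22. ]
498 301 186 [110.2 -22.6]
418 205 145 [66.6 28.6]
418 246 145 [69.3 -1.4]
418 145 145 [62.9 68.3]
[120.8  38.4]
[67.6 41.3]
clock: 2.38
eef_pos: [531.5, 204.9, 328.0]
tool_rot: [3.139, 0.005, -2.849]
force: [-0.4, 4.0, 3.3]
width: 10.0
shift [ 1.1 -0.3  2. ] turn 0.1 alt -179.9 | t 2.4 g [531.5 204.9 173. ] yaw -163.2 tilt [3.139 0.005] w 10.0 F [-0.4  4.   3.3] q [-0.35  0.61 -0.1   1.82  0.09  0.71  1.36]
```

```bash
python3 -m jog '[0,0,-3,0,0, 0,0,-8,0,0, 0,0,-14,0,0, 0,0,-20,0,0, 0,0,-26,0,0, 0,0,-32,0,0, 0,0,-38,0,0, 0,0,-44,0,0, 0,0,-50,0,0, 0,0,-54,0,0, 0,0,-57,0,0, 0,0,-57,0,0]'
python3 - <<'E'
from h import *
mv(*tow(0,0),235,16.7)
E
```

```text
clock: 3.38
eef_pos: [531.6, 204.9, 383.0]
tool_rot: [3.139, 0.004, -2.849]
force: [4.3, 6.0, -7.6]
width: 9.6
shift [ 1.2 -0.2 -7. ] turn 0.1 alt -179.9 | t 3.4 g [531.6 204.9 228. ] yaw -163.2 tilt [3.139 0.004] w 9.6 F [ 4.3  6.  -7.6] q [-0.34  0.54 -0.11  1.77  0.07  0.83  1.38]
```

```bash
python3 -m jog '[0,0,-2,0,0, 0,0,-4,0,0, 0,0,-6,0,0, 0,0,-7,0,0, 0,0,-8,0,0, 0,0,-8,0,0]'
python3 - <<'E'
from h import *
mv(*tow(0,0),235,16.7)
E
python3 -m jog '[0,0,-1,0,0, 0,0,-2,0,0, 0,0,-3,0,0, 0,0,-3,0,0]'
python3 - <<'E'
from h import *
mv(*tow(0,0),235,16.7)
for n in('side','wrist'): cv2.imwrite(f'pics/l_{n}.png',get_image(n)[0])
E
```

```text
clock: 3.88
eef_pos: [531.6, 204.9, 390.4]
tool_rot: [3.139, 0.003, -2.848]
force: [4.9, 6.7, -10.4]
width: 9.9
shift [ 1.3 -0.2  0.4] turn 0.1 alt -179.9 | t 3.9 g [531.6 204.9 235.4] yaw -163.2 tilt [3.139e+00 3.000e-03] w 9.9 F [  4.9   6.7 -10.4] q [-0.34  0.53 -0.11  1.76  0.07  0.85  1.38]
clock: 4.22
eef_pos: [531.7, 204.9, 392.6]
tool_rot: [3.139, 0.003, -2.848]
force: [5.8, 7.3, -16.3]
width: 9.6
shift [ 1.3 -0.2  2.6] turn 0.1 alt -179.9 | t 4.2 g [531.7 204.9 237.6] yaw -163.2 tilt [3.139e+00 3.000e-03] w 9.6 F [  5.8   7.3 -16.3] q [-0.34  0.53 -0.11  1.76  0.07  0.86  1.38]
```

View pics/l_wrist.png

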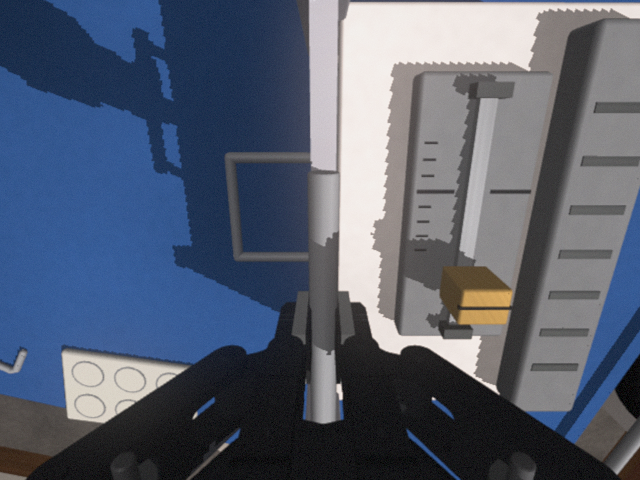

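View pics/l_side.png

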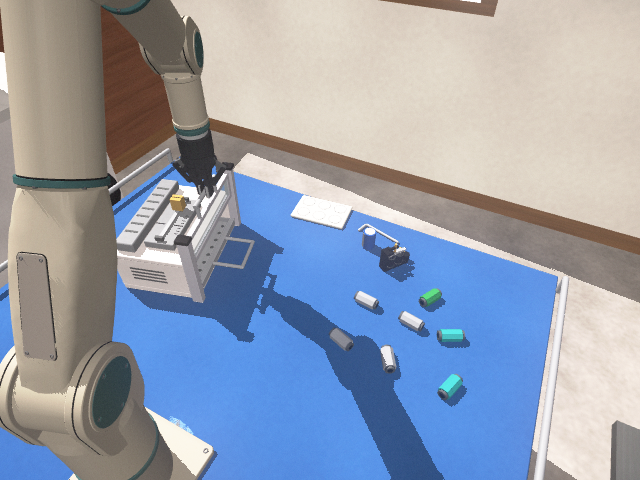

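The bar is pinched (wrist view (325,300)) and the sash is visibly up. I'll creep to the stop.

```bash
python3 -m jog '[0,0,-1,0,0, 0,0,-2,0,0, 0,0,-3,0,0, 0,0,-4,0,0, 0,0,-4,0,0]'
python3 - <<'E'
from h import *
mv(*tow(0,0),235,16.7)
E
```

```text
clock: 4.73
eef_pos: [531.9, 204.9, 392.8]
tool_rot: [3.139, 0.001, -2.848]
force: [13.7, 10.6, -41.8]
width: 9.6
shift [ 1.6 -0.2  2.8] turn 0.1 alt -179.9 | t 4.7 g [531.9 204.9 237.8] yaw -163.2 tilt [3.139e+00 1.000e-03] w 9.6 F [ 13.7  10.6 -41.8] q [-0.34  0.53 -0.11  1.76  0.07  0.86  1.38]
```

```bash
python3 -m jog '[0,0,3,0,0, 0,0,3,0,60, 0,0,3,0,60, 0,0,3,0,60, 0,0,3,0,60, 0,0,-35,0,60, 0,0,-50,0,60, 0,0,-50,0,60]'
python3 - <<'E'
from h import *
mv(*tow(-85,0),150,16.7)
p,d,P=cloud('top'); c=tocab(P); z=P[...,2]
m=(abs(c[...,0])<12)&(abs(c[...,1])<70)&(z>190)&(z<270); print(np.percentile(z[m],[10,50,90]),m.sum())
E
```

```text
clock: 5.4
eef_pos: [532.1, 203.4, 452.2]
tool_rot: [3.141, 0.008, -2.85]
force: [0.5, -0.1, -0.5]
width: 60.2
shift [  2.4 -83.8 147.2] turn -0.0 alt 180.0 | t 5.4 g [532.1 203.4 297.2] yaw -163.3 tilt [3.141 0.008] w 60.2 F [ 0.5 -0.1 -0.5] q [-0.34  0.46 -0.11  1.69  0.06  0.99  1.39]
[196.47523821 234.04644321 241.99829192] 764
```

```bash
python3 -m jog '[2,-40,0,0,50, 2,-84,0,0,50, 2,-84,40,0,50, 2,-84,80,0,50, 2,-84,120,0,50, 2,-84,160,0,50, 2,-84,180,0,50, 2,-84,180,0,50, 2,-84,180,0,50]'
python3 - <<'E'
from h import *
mv(*tow(-85,0),35,16.7)
p,d,P=cloud('wrist'); cv2.imwrite('pics/w2.png',p)
E
```

```text
clock: 6.2
eef_pos: [552.7, 121.9, 266.6]
tool_rot: [-3.142, -0.003, -2.85]
force: [0.4, 0.1, 0.4]
width: 50.0
shift [-2.6  0.3 76.6] turn 0.0 alt -180.0 | t 6.2 g [552.7 121.9 111.6] yaw -163.3 tilt [-3.142e+00 -3.000e-03] w 50.0 F [0.4 0.1 0.4] q [-0.22  0.7  -0.08  1.87  0.09  0.58  1.51]
```

View pics/w2.png

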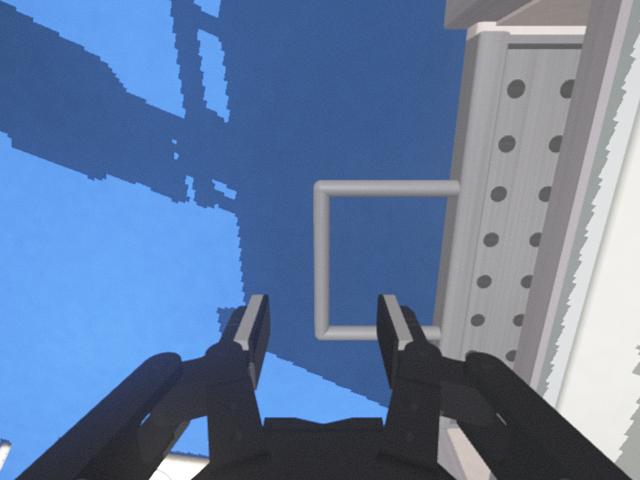

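The bail's cross bar is at (322,260), centred between the jaws. I'll go down and close.

```bash
python3 -m jog '[-2,0,40,0,50, -2,0,76,0,50, -2,0,76,0,50, -2,0,76,0,0, -2,0,76,0,0, -2,0,76,0,0, -2,0,76,0,0, -2,0,76,0,0, -2,0,76,0,0]'
python3 - <<'E'
from h import *
mv(*tow(-85-160,0),35,16.7)
E
```

```text
clock: 7.0
eef_pos: [556.6, 123.0, 194.9]
tool_rot: [-3.141, 0.006, -2.85]
force: [-1.1, -0.5, 6.9]
width: 8.1
shift [   1.7 -159.6    5. ] turn 0.0 alt -180.0 | t 7.0 g [556.6 123.   39.9] yaw -163.3 tilt [-3.141  0.006] w 8.1 F [-1.1 -0.5  6.9] q [-0.23  0.82 -0.06  1.89  0.11  0.43  1.49]
```

```bash
python3 -m jog '[0,-8,0,0,0, 0,-22,0,0,0, 0,-38,0,0,0, 0,-54,0,0,0, 0,-70,0,0,0, 0,-86,0,0,0, 0,-102,0,0,0, 0,-118,0,0,0, 0,-132,0,0,0, 0,-142,0,0,0, 0,-150,0,0,0, 0,-154,0,0,0, 0,-154,0,0,0]'
python3 - <<'E'
from h import *
mv(*tow(-85-160,0),35,16.7)
E
python3 -m jog '[0,-2,0,0,0, 0,-4,0,0,0, 0,-6,0,0,0, 0,-8,0,0,0, 0,-9,0,0,0, 0,-9,0,0,0]'
python3 - <<'E'
from h import *
mv(*tow(-85-160,0),35,16.7)
E
```

```text
clock: 8.08
eef_pos: [601.3, -25.7, 194.9]
tool_rot: [-3.139, 0.006, -2.851]
force: [1.6, -2.3, 4.8]
width: 7.4
shift [ 1.7 -4.3  4.9] turn -0.0 alt 180.0 | t 8.1 g [601.3 -25.7  39.9] yaw -163.3 tilt [-3.139  0.006] w 7.4 F [ 1.6 -2.3  4.8] q [ 0.06  0.85 -0.1   1.8   0.17  0.5   1.71]
clock: 8.58
eef_pos: [602.8, -29.8, 194.9]
tool_rot: [3.138, 0.004, -2.847]
force: [-3.4, 6.1, 10.3]
width: 8.0
shift [ 2.  -0.   4.9] turn 0.2 alt -179.8 | t 8.6 g [602.8 -29.8  39.9] yaw -163.1 tilt [3.138 0.004] w 8.0 F [-3.4  6.1 10.3] q [ 0.07  0.85 -0.11  1.79  0.16  0.51  1.72]
```

```bash
python3 -m jog '[0,-1,0,0,0, 0,3,0,0,0, 0,3,0,0,0, 0,3,0,0,50, 0,3,0,0,50, 0,3,0,0,50, 0,3,0,0,50, 0,3,-40,0,50, 0,3,-80,0,50, 0,3,-120,0,50, 0,3,-160,0,50, 0,3,-160,0,50, 0,3,-160,0,50]'
python3 - <<'E'
from h import *
for n in ('top','side'):
    p,d,P=cloud(n); cv2.imwrite(f'pics/a_{n}.png',p)
    np.savez(f'{n}.npz',p=p,d=d,P=P)
    c=tocab(P);X,Y=c[...,0],c[...,1];z=P[...,2]
    m=(X>-280)&(X<-200)&(abs(Y)<45)&(z>28)&(z<46); print(n,'bail x',np.median(X[m]),m.sum())
    m=(X>-200)&(X<-20)&(abs(Y)<150)&(z>22)&(z<30); 
    if m.sum(): print('floor',np.percentile(X[m],[1,99]).round(1),np.percentile(Y[m],[1,99]).round(1),np.median(z[m]))
mv(573,-221,120,84)
E
```

```text
clock: 9.67
eef_pos: [602.1, -30.7, 354.5]
tool_rot: [-3.14, 0.005, -2.85]
force: [-0.6, 0.4, -0.8]
width: 49.9
top bail x nan 0
floor [-118.   -20.5] [-124.8   90.5] 26.777783700484747
side bail x -243.22075267786184 95
floor [-162.2  -21.4] [-127.1  128.4] 27.02290631772388
shift [  81.3 -174.3   76.2] turn -67.3 alt 112.7 | t 9.8 g [600.8 -30.7 196.1] yaw -163.3 tilt [ 3.141e+00 -1.000e-03] w 49.8 F [ 0.2 -0.4 -0. ] q [ 0.1   0.62 -0.15  1.71  0.12  0.82  1.76]
  return _methods._mean(a, axis=axis, dtype=dtype,
  ret = ret.dtype.type(ret / rcount)
```

View pics/a_top.png

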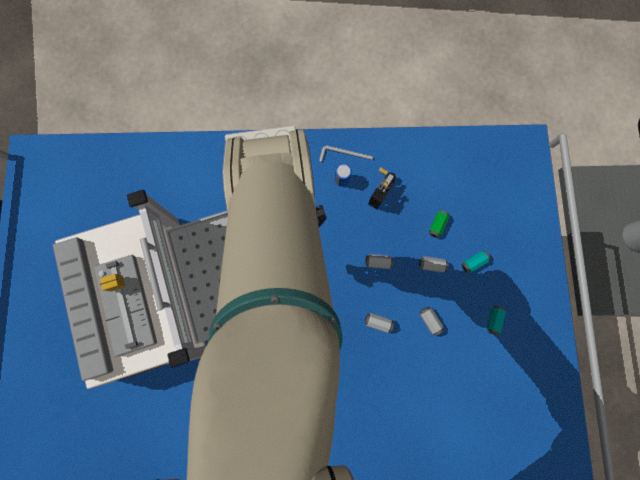

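```bash
python3 -m jog '[27,-58,0,7,50, 54,-116,0,14,50, 81,-174,0,21,50, 81,-174,0,28,50, 81,-174,0,35,50, 81,-174,0,42,50, 81,-174,0,49,50, 81,-174,0,56,50, 81,-174,20,63,50, 81,-174,30,70,50, 81,-174,40,77,50, 81,-174,50,84,50, 81,-174,60,91,50, 81,-174,70,98,50, 81,-174,76,105,50, 81,-174,76,112.7,50, 81,-174,76,112.7,50, 81,-174,76,112.7,50]'
python3 - <<'E'
from h import *
mv(573,-221,22,84)
p,d,P=cloud('wrist'); cv2.imwrite('pics/w3.png',p)
E
```

```text
clock: 11.27
eef_pos: [573.3, -220.0, 274.0]
tool_rot: [-3.138, 0.0, 1.47]
force: [0.4, 0.2, 0.2]
width: 50.2
shift [-1.   0.1 97. ] turn 0.2 alt -179.8 | t 11.3 g [ 573.3 -220.   119. ] yaw 84.2 tilt [-3.138  0.   ] w 50.2 F [0.4 0.2 0.2] q [ 0.1   0.77  0.36  1.74 -0.39  0.71  0.57]
```

View pics/w3.png

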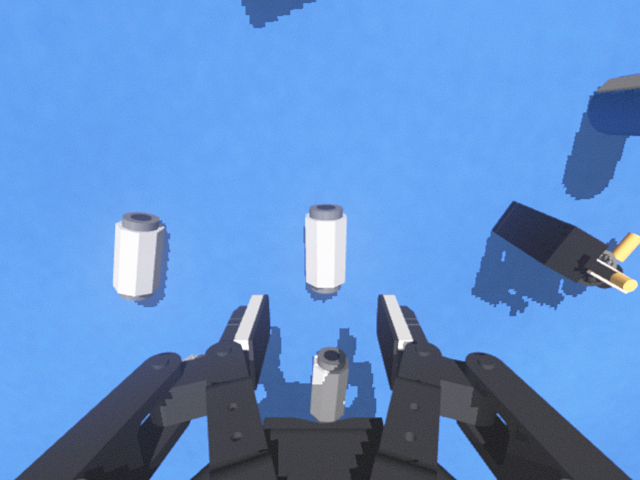

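```bash
python3 - <<'E'
from h import *
print(ray('wrist',325,210,23),ray('wrist',325,290,20), ray('wrist',330,385,28))
E
python3 -m jog '[-1,0,40,0,50, -1,0,80,0,50, -1,0,97,0,50, -1,0,97,0,50, -1,0,97,0,50, -1,0,97,0,0, -1,0,97,0,0, -1,0,97,0,0, -1,0,97,0,0, -1,0,97,0,0, -1,0,97,0,0]'
python3 - <<'E'
from h import *
mv(*tow(-100,-84),49,106.7)
E
```

```text
[ 578.06577064 -192.4243718    23.        ] [ 572.09660928 -252.74921231   20.        ] [ 568.21464225 -331.24567879   28.        ]
clock: 12.23
eef_pos: [574.6, -222.0, 180.8]
tool_rot: [3.138, 0.001, 1.467]
force: [-0.4, 0.5, 7.4]
width: 26.5
shift [359.4  28.  -23.5] turn -22.7 alt 157.3 | t 12.2 g [ 574.6 -222.    25.8] yaw 84.0 tilt [3.138e+00 1.000e-03] w 26.5 F [-0.4  0.5  7.4] q [ 0.15  0.9   0.28  1.77 -0.45  0.53  0.62]
```

```bash
python3 -m jog '[0,0,-30,0,0, 0,0,-70,0,0, 0,0,-100,0,0, 0,0,-120,0,0, 0,0,-120,0,0]'
python3 - <<'E'
from h import *
mv(*tow(-100,-84),110,106.7)
E
```

```text
clock: 12.65
eef_pos: [575.2, -222.2, 304.2]
tool_rot: [3.132, 0.002, 1.467]
force: [0.6, -1.1, -1.4]
width: 26.3
shift [359.7  27.   38.6] turn -22.6 alt 157.4 | t 12.7 g [ 575.2 -222.2  149.2] yaw 84.1 tilt [3.132e+00 2.000e-03] w 26.3 F [ 0.6 -1.1 -1.4] q [ 0.09  0.73  0.38  1.72 -0.37  0.75  0.55]
```

```bash
python3 -m jog '[15,1,0,-2,0, 45,3,0,-4,0, 80,6,0,-7,0, 115,9,0,-10,0, 150,12,0,-13,0, 185,15,0,-16,0, 220,18,0,-19,0, 255,21,0,-21,0, 290,23,0,-22.6,0, 320,25,0,-22.6,0, 345,26,0,-22.6,0, 360,27,0,-22.6,0, 360,27,0,-22.6,0, 360,27,20,-22.6,0, 360,27,38,-22.6,0, 360,27,38,-22.6,0, 360,27,38,-22.6,0]'
python3 - <<'E'
from h import *
mv(*tow(-100,-84),52,106.7)
p,d,P=cloud('wrist'); cv2.imwrite('pics/w4.png',p)
E
```

```text
clock: 14.07
eef_pos: [637.2, 132.5, 259.4]
tool_rot: [-3.138, 0.0, 1.86]
force: [0.2, -0.2, -0.9]
width: 26.4
shift [-0.5  2.6 52.4] turn -0.1 alt 179.9 | t 14.1 g [637.2 132.5 104.4] yaw 106.6 tilt [-3.138  0.   ] w 26.4 F [ 0.2 -0.2 -0.9] q [-0.42  0.82  0.31  1.64 -0.33  0.74  0.33]
```

View pics/w4.png

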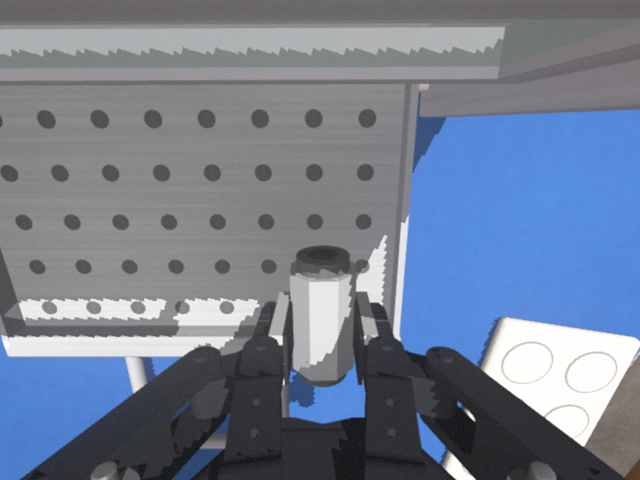

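```bash
python3 -m jog '[-5.5,2.6,15,0,0, -5.5,2.6,30,0,0, -5.5,2.6,42,0,0, -5.5,2.6,49,0,0, -5.5,2.6,52.5,0,0, -5.5,2.6,52.5,0,0, -5.5,2.6,52.5,0,0]'
python3 - <<'E'
from h import *
mv(*tow(-105,-84),52,106.7)
E
```

```text
clock: 14.7
eef_pos: [642.4, 129.3, 208.4]
tool_rot: [3.141, 0.0, 1.861]
force: [0.0, 0.7, -0.8]
width: 26.4
shift [-1.  -1.6  1.4] turn -0.1 alt 179.9 | t 14.7 g [642.4 129.3  53.4] yaw 106.6 tilt [3.141 0.   ] w 26.4 F [ 0.   0.7 -0.8] q [-0.4   0.9   0.27  1.64 -0.36  0.65  0.35]
```

```bash
python3 -m jog '[0,-1,1,0,0, 0,-1,2,0,0, 0,-1,2,0,0]'
python3 - <<'E'
from h import *
mv(*tow(-105,-84),52,106.7)
E
```

```text
clock: 14.95
eef_pos: [641.3, 129.1, 206.9]
tool_rot: [3.141, -0.0, 1.861]
force: [0.2, 0.2, 2.9]
width: 26.5
shift [-1.1 -0.5 -0.1] turn -0.1 alt 179.9 | t 14.9 g [641.3 129.1  51.9] yaw 106.6 tilt [ 3.141 -0.   ] w 26.5 F [0.2 0.2 2.9] q [-0.4   0.9   0.27  1.64 -0.36  0.65  0.35]
```

Contact at +2.9 N. I'll open, lift and re-look at the remaining grips.

```bash
python3 -m jog '[0,0,0,0,42, 0,0,0,0,42, 0,0,0,0,42, 0,0,0,0,42, 0,0,-30,0,42, 0,0,-70,0,42, 0,0,-110,0,42, 0,0,-110,0,42]'
cat >> h.py <<'E'
def grips():
    for n in('top','side'):
        p,d,P=cloud(n); cv2.imwrite(f'pics/g_{n}_{int(read_state()["clock"]*100)}.png',p)
        hsv=cv2.cvtColor(p,cv2.COLOR_BGR2HSV); z=P[...,2]
        m=((hsv[...,1]<110)&(z>10)&(z<75)&(P[...,0]>300)&(P[...,0]<760)&(P[...,1]>-600)&(P[...,1]<260)).astype(np.uint8)
        m&=((tocab(P)[...,0]<-20)).astype(np.uint8)
        k,l,st,ce=cv2.connectedComponentsWithStats(m)
        for i in range(1,k):
            if st[i,4]<120: continue
            q=P[l==i]; r=cv2.minAreaRect(q[:,:2].astype(np.float32))
            a=r[2] if r[1][0]>r[1][1] else r[2]-90
            print(n,ce[i].round(0),st[i,4],'ctr',np.round(r[0],1),'size',np.round(r[1]),'axis',round(a%180,1),'z95',np.percentile(q[:,2],95).round(1),'cab',tocab(r[0]).round(1))
E
python3 - <<'E'
from h import *
grips()
mv(563,-342,110,81)
E
```

```text
clock: 15.62
eef_pos: [644.1, 128.8, 324.3]
tool_rot: [3.128, 0.002, 1.861]
force: [2.0, 0.2, 1.3]
width: 41.7
top [381. 192.] 307 ctr [ 731.4 -233.2] size [25. 69.] axis 146.0 z95 70.5 cab [-476.8  -66.7]
top [232. 274.] 7773 ctr [569.6  75.6] size [262. 229.] axis 16.7 z95 42.6 cab [-134.5   -0.4]
top [433. 264.] 346 ctr [ 564.4 -342.6] size [60. 29.] axis 79.8 z95 30.4 cab [-533.6  124.6]
top [431. 321.] 369 ctr [ 440.7 -329.9] size [60. 29.] axis 28.5 z95 30.3 cab [-485.9  239.5]
top [379. 323.] 359 ctr [ 438.6 -214.2] size [61. 28.] axis 71.0 z95 30.0 cab [-374.5  208.3]
side [253. 259.] 4081 ctr [569.2  76.2] size [264. 227.] axis 16.7 z95 43.2 cab [-133.8   -0.3]
side [391. 256.] 414 ctr [ 732.3 -232.8] size [29. 74.] axis 146.0 z95 68.8 cab [-476.6  -67.7]
side [411. 320.] 296 ctr [ 563.7 -342.2] size [61. 31.] axis 78.2 z95 30.1 cab [-533.   125.2]
side [341. 338.] 318 ctr [ 437.8 -213. ] size [63. 30.] axis 69.2 z95 30.1 cab [-373.   208.7]
side [388. 358.] 325 ctr [ 439.5 -328.3] size [61. 28.] axis 28.8 z95 30.0 cab [-484.   240.2]
shift [-428.8 -210.6   52.5] turn 25.6 alt -154.4 | t 15.7 g [641.8 129.1 163.4] yaw 106.6 tilt [3.137 0.   ] w 41.6 F [-0.5 -0.4 -1. ] q [-0.43  0.75  0.34  1.59 -0.31  0.84  0.31]
```

```bash
python3 -m jog '[-36,-18,0,5,50, -73,-36,0,10,50, -110,-54,0,15,50, -147,-72,0,20,50, -184,-90,0,25,50, -221,-108,0,26.6,50, -258,-126,0,26.6,50, -295,-144,0,26.6,50, -332,-162,0,26.6,50, -368,-180,0,26.6,50, -402,-198,20,26.6,50, -428,-210.6,50,26.6,50, -428,-210.6,90,26.6,50, -428,-210.6,100,26.6,50, -428,-210.6,100,26.6,50]'
python3 - <<'E'
from h import *
mv(564,-342.3,23,80)
p,d,P=cloud('wrist'); cv2.imwrite('pics/w5.png',p)
E
```

```text
clock: 16.97
eef_pos: [559.8, -339.7, 211.1]
tool_rot: [-3.132, -0.005, 1.396]
force: [-0.7, 0.4, 0.3]
width: 50.0
shift [-2.   4.9 33. ] turn -0.0 alt 180.0 | t 17.0 g [ 559.8 -339.7   56.1] yaw 80.0 tilt [-3.132 -0.005] w 50.0 F [-0.7  0.4  0.3] q [ 0.31  0.9   0.34  1.64 -0.43  0.68  0.69]
```

View pics/w5.png

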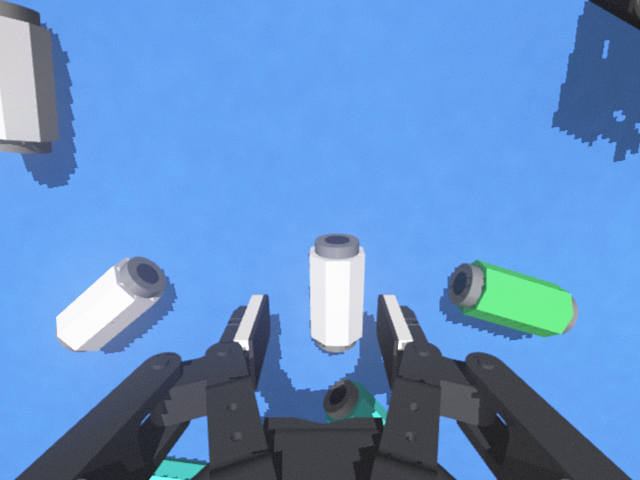

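B is at (337,290), a few mm right of the jaw centre, and the turquoise look-alike is clear. I'll correct and grip.

```bash
python3 -m jog '[-2,4.5,0,0,50, -2,4.5,15,0,50, -2,4.5,33,0,50, -2,4.5,33,0,50, -2,4.5,33,0,50, -2,4.5,33,0,0, -2,4.5,33,0,0, -2,4.5,33,0,0, -2,4.5,33,0,0, -2,4.5,33,0,0, -2,4.5,-10,0,0, -2,4.5,-50,0,0, -2,4.5,-85,0,0, -2,4.5,-85,0,0, -2,4.5,-85,0,0]'
python3 - <<'E'
from h import *
mv(*tow(-105,-28),110,106.7)
E
```

```text
clock: 18.27
eef_pos: [566.5, -344.7, 304.2]
tool_rot: [3.136, 0.002, 1.397]
force: [-0.3, 0.1, -1.6]
width: 26.2
shift [453.3 -58.5  38. ] turn -26.7 alt 153.3 | t 18.3 g [ 566.5 -344.7  149.2] yaw 80.0 tilt [3.136e+00 2.000e-03] w 26.2 F [-0.3  0.1 -1.6] q [ 0.28  0.79  0.4   1.58 -0.38  0.84  0.65]
```

```bash
python3 -m jog '[15,-2,0,-2,0, 45,-6,0,-4,0, 80,-10,0,-7,0, 115,-14,0,-10,0, 150,-19,0,-13,0, 185,-23,0,-16,0, 220,-28,0,-19,0, 255,-32,0,-21,0, 290,-37,0,-23,0, 325,-42,0,-25,0, 360,-47,0,-26.7,0, 395,-51,0,-26.7,0, 425,-55,0,-26.7,0, 445,-57.5,0,-26.7,0, 453,-58.5,0,-26.7,0, 453,-58.5,20,-26.7,0, 453,-58.5,38,-26.7,0, 453,-58.5,38,-26.7,0, 453,-58.5,38,-26.7,0]'
python3 - <<'E'
from h import *
mv(*tow(-105,-28),53,106.7)
p,d,P=cloud('wrist'); cv2.imwrite('pics/w6.png',p)
E
```

```text
clock: 19.85
eef_pos: [585.6, 111.4, 261.7]
tool_rot: [-3.137, 0.0, 1.862]
force: [0.2, -0.0, -0.9]
width: 26.2
shift [-0.2  2.2 53.7] turn 0.0 alt -180.0 | t 19.9 g [585.6 111.4 106.7] yaw 106.7 tilt [-3.137  0.   ] w 26.2 F [ 0.2 -0.  -0.9] q [-0.42  0.76  0.3   1.8  -0.35  0.64  0.37]
```

View pics/w6.png

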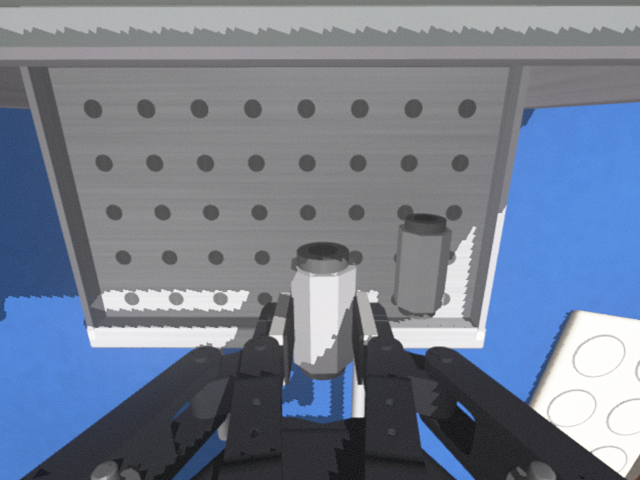

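The first grip lies flat in the tray (424,265), and the second is held centrally. I'll lower it.

```bash
python3 -m jog '[0,2.2,20,0,0, 0,2.2,36,0,0, 0,2.2,46,0,0, 0,2.2,51,0,0, 0,2.2,53.5,0,0, 0,2.2,54.5,0,0, 0,2.2,54.5,0,0]'
python3 - <<'E'
from h import *
mv(*tow(-105,-28),52,106.7)
E
```

```text
clock: 20.48
eef_pos: [588.6, 112.3, 210.8]
tool_rot: [-3.141, -0.001, 1.862]
force: [-4.0, -1.5, 9.9]
width: 26.5
shift [-0.2 -1.2  3.8] turn 0.0 alt -180.0 | t 20.5 g [588.6 112.3  55.8] yaw 106.7 tilt [-3.141e+00 -1.000e-03] w 26.5 F [-4.  -1.5  9.9] q [-0.4   0.84  0.26  1.81 -0.38  0.55  0.4 ]
```

```bash
python3 -m jog '[0,0,-2,0,0, 0,0,-2,0,40, 0,0,-2,0,40, 0,0,-2,0,40, 0,0,-2,0,40, 0,0,-30,0,40, 0,0,-70,0,40, 0,0,-110,0,40, 0,0,-110,0,40]'
python3 - <<'E'
from h import *
grips()
mv(438.3,-213.6,110,70)
p,d,P=cloud('wrist'); cv2.imwrite('pics/w7.png',p)
E
```

```text
clock: 21.23
eef_pos: [591.7, 112.6, 325.9]
tool_rot: [3.129, 0.002, 1.862]
force: [0.8, -0.7, 0.2]
width: 39.8
top [381. 192.] 313 ctr [ 733.2 -234.5] size [25. 73.] axis 146.4 z95 70.6 cab [-478.5  -68.1]
top [237. 278.] 6637 ctr [569.4  75.6] size [262. 229.] axis 16.7 z95 47.3 cab [-134.5   -0.3]
top [431. 321.] 367 ctr [ 440.5 -329.6] size [60. 30.] axis 29.6 z95 29.7 cab [-485.5  239.6]
top [379. 323.] 359 ctr [ 438.4 -214.5] size [61. 28.] axis 70.3 z95 30.3 cab [-374.6  208.5]
side [253. 259.] 4080 ctr [568.6  75.9] size [263. 228.] axis 16.8 z95 50.4 cab [-134.     0.4]
side [391. 256.] 408 ctr [ 731.8 -231.1] size [29. 71.] axis 148.2 z95 70.2 cab [-474.9  -67.7]
side [341. 338.] 314 ctr [ 437.6 -212.9] size [63. 29.] axis 69.3 z95 30.1 cab [-372.9  208.9]
side [388. 358.] 326 ctr [ 439.5 -328.4] size [61. 29.] axis 28.6 z95 30.1 cab [-484.   240.2]
shift [-269.2 -239.    54.7] turn 36.7 alt -143.3 | t 21.3 g [589.5 113.  165.6] yaw 106.7 tilt [3.138 0.   ] w 40.0 F [-0.7  0.8 -0.4] q [-0.45  0.68  0.34  1.75 -0.31  0.76  0.35]
```

View pics/w7.png

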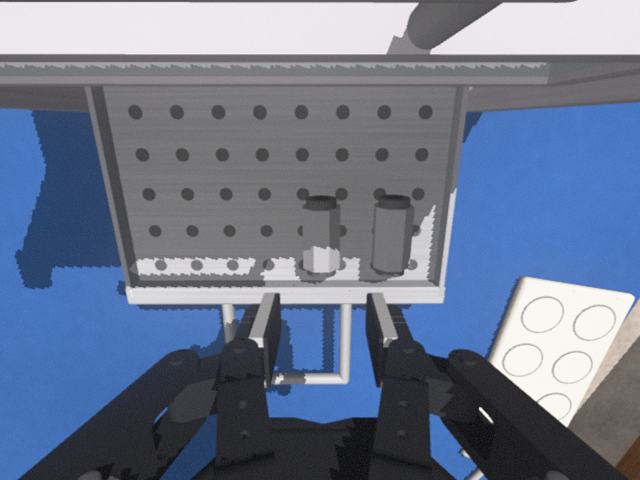

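Both lie flat side by side. Next is D at (438,-213.7).

```bash
python3 -m jog '[-28,-25,0,6,50, -56,-50,0,12,50, -84,-75,0,18,50, -112,-100,0,24,50, -140,-125,0,30,50, -168,-150,0,36.7,50, -196,-175,0,36.7,50, -224,-200,0,36.7,50, -250,-222,20,36.7,50, -269,-239,50,36.7,50, -269,-239,85,36.7,50, -269,-239,105,36.7,50, -269,-239,105,36.7,50, -269,-239,105,36.7,50]'
python3 - <<'E'
from h import *
mv(438.2,-213.6,23,70)
p,d,P=cloud('wrist'); cv2.imwrite('pics/w8.png',p)
E
```

```text
clock: 22.55
eef_pos: [436.4, -213.3, 212.2]
tool_rot: [-3.137, -0.001, 1.222]
force: [-0.0, -0.4, 0.4]
width: 50.2
shift [ 0.3  1.9 34.2] turn -0.0 alt 180.0 | t 22.6 g [ 436.4 -213.3   57.2] yaw 70.0 tilt [-3.137e+00 -1.000e-03] w 50.2 F [-0.  -0.4  0.4] q [ 0.21  0.75  0.28  2.12 -0.57  0.35  0.61]
```

View pics/w8.png

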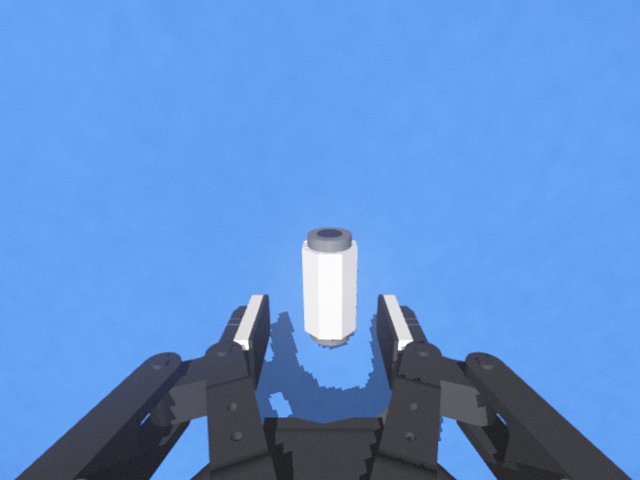

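```bash
python3 -m jog '[0,2,15,0,50, 0,2,33,0,50, 0,2,33,0,50, 0,2,33,0,50, 0,2,33,0,0, 0,2,33,0,0, 0,2,33,0,0, 0,2,33,0,0, 0,2,33,0,0]'
python3 - <<'E'
from h import *
mv(*tow(-105,28),110,106.7)
E
python3 -m jog '[0,0,-40,0,0, 0,0,-80,0,0, 0,0,-120,0,0, 0,0,-120,0,0, 0,0,-120,0,0]'
python3 - <<'E'
from h import *
mv(*tow(-105,28),110,106.7)
E
```

```text
clock: 23.35
eef_pos: [439.7, -214.3, 182.2]
tool_rot: [3.139, -0.0, 1.222]
force: [-1.5, 1.6, 4.9]
width: 26.4
shift [323.5 -17.1 -82.8] turn -36.7 alt 143.3 | t 23.4 g [ 439.7 -214.3   27.2] yaw 70.0 tilt [ 3.139 -0.   ] w 26.4 F [-1.5  1.6  4.9] q [ 0.25  0.81  0.22  2.12 -0.61  0.28  0.65]
clock: 23.77
eef_pos: [440.0, -214.3, 303.5]
tool_rot: [3.136, -0.0, 1.223]
force: [0.0, -0.9, -1.8]
width: 25.8
shift [323.4 -17.6  38.4] turn -36.6 alt 143.4 | t 23.8 g [ 440.  -214.3  148.5] yaw 70.1 tilt [ 3.136 -0.   ] w 25.8 F [ 0.  -0.9 -1.8] q [ 0.09  0.6   0.45  2.07 -0.48  0.57  0.54]
```

```bash
python3 -m jog '[12,-1,0,-4,0, 35,-2,0,-8,0, 65,-4,0,-12,0, 97,-5,0,-16,0, 130,-7,0,-20,0, 163,-9,0,-24,0, 196,-11,0,-28,0, 230,-13,0,-32,0, 262,-15,0,-35,0, 290,-16,0,-36.6,0, 312,-17,0,-36.6,0, 323,-17.6,0,-36.6,0, 323,-17.6,0,-36.6,0, 323,-17.6,20,-36.6,0, 323,-17.6,38,-36.6,0, 323,-17.6,38,-36.6,0, 323,-17.6,38,-36.6,0]'
python3 - <<'E'
from h import *
mv(*tow(-105,28),54,106.7)
p,d,P=cloud('wrist'); cv2.imwrite('pics/w9.png',p)
E
```

```text
clock: 25.18
eef_pos: [532.2, 93.4, 262.0]
tool_rot: [-3.138, 0.001, 1.858]
force: [-0.1, 0.7, -0.5]
width: 26.0
shift [ 1.8  2.4 53. ] turn -0.2 alt 179.8 | t 25.2 g [532.2  93.4 107. ] yaw 106.5 tilt [-3.138e+00  1.000e-03] w 26.0 F [-0.1  0.7 -0.5] q [-0.43  0.7   0.31  1.95 -0.39  0.55  0.43]
```

View pics/w9.png

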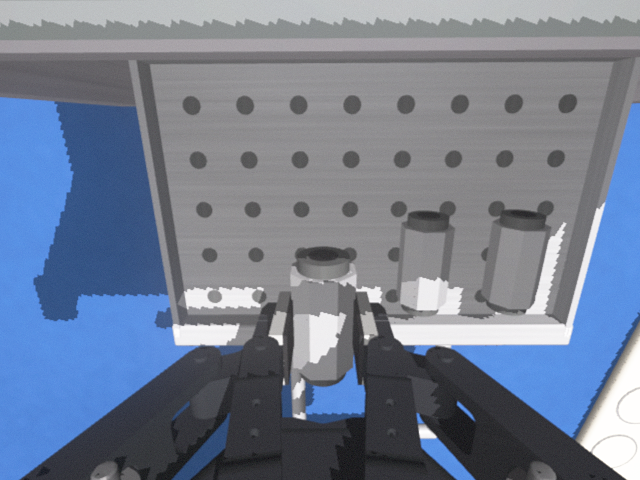

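The third grip is held centrally, clear of its neighbour at (427,265). I'll lower it to contact.

```bash
python3 -m jog '[1.8,2.4,20,-0.2,0, 1.8,2.4,36,-0.2,0, 1.8,2.4,46,-0.2,0, 1.8,2.4,50,-0.2,0, 1.8,2.4,52,-0.2,0, 1.8,2.4,53,-0.2,0, 1.8,2.4,53,-0.2,0]'
python3 - <<'E'
from h import *
mv(*tow(-105,28),54,106.7)
E
```

```text
clock: 25.82
eef_pos: [535.1, 97.6, 210.3]
tool_rot: [3.141, 0.0, 1.864]
force: [-0.2, -0.4, -0.1]
width: 26.4
shift [-1.5 -1.8  1.3] turn 0.1 alt -179.9 | t 25.8 g [535.1  97.6  55.3] yaw 106.8 tilt [3.141 0.   ] w 26.4 F [-0.2 -0.4 -0.1] q [-0.39  0.79  0.25  1.96 -0.43  0.44  0.47]
```

```bash
python3 -m jog '[0,0,1,0,0, 0,0,2,0,0, 0,0,2.5,0,0, 0,0,2.5,0,0]'
python3 - <<'E'
from h import *
mv(*tow(-105,28),54,106.7)
E
```

```text
clock: 26.15
eef_pos: [535.1, 97.8, 208.2]
tool_rot: [3.14, -0.0, 1.864]
force: [-1.6, -0.6, 5.9]
width: 26.3
shift [-1.6 -1.8 -0.8] turn 0.1 alt -179.9 | t 26.1 g [535.1  97.8  53.2] yaw 106.8 tilt [ 3.14 -0.  ] w 26.3 F [-1.6 -0.6  5.9] q [-0.39  0.79  0.25  1.96 -0.43  0.43  0.47]
```

```bash
python3 -m jog '[0,0,0,0,0, 0,0,0,0,40, 0,0,0,0,40, 0,0,0,0,40, 0,0,0,0,40, 0,0,-30,0,40, 0,0,-70,0,40, 0,0,-110,0,40, 0,0,-110,0,40]'
python3 - <<'E'
from h import *
grips()
mv(440,-329,110,28.7)
E
```

```text
clock: 26.9
eef_pos: [537.3, 97.5, 323.6]
tool_rot: [3.13, 0.001, 1.864]
force: [1.1, 0.5, 0.1]
width: 40.0
top [381. 192.] 308 ctr [ 732.9 -234.3] size [25. 73.] axis 146.4 z95 70.7 cab [-478.3  -67.9]
top [241. 276.] 5631 ctr [569.3  75.5] size [262. 229.] axis 16.7 z95 52.8 cab [-1.345e+02 -1.000e-01]
top [431. 321.] 369 ctr [ 440.5 -329.6] size [60. 29.] axis 30.9 z95 29.8 cab [-485.5  239.6]
side [253. 260.] 3907 ctr [569.  76.] size [265. 228.] axis 16.6 z95 53.0 cab [-133.9   -0. ]
side [391. 256.] 412 ctr [ 732.  -230.9] size [31. 72.] axis 146.5 z95 68.9 cab [-474.7  -67.9]
side [388. 358.] 324 ctr [ 439.1 -328.5] size [61. 29.] axis 29.8 z95 30.1 cab [-484.1  240.7]
shift [-381.  -215.1   53. ] turn 78.1 alt -101.9 | t 27.0 g [535.3  97.9 163.8] yaw 106.8 tilt [3.138 0.   ] w 40.1 F [-1.3  0.2 -1.2] q [-0.47  0.62  0.37  1.91 -0.34  0.67  0.4 ]
```

```bash
python3 -m jog '[-32,-18,0,7,50, -64,-36,0,14,50, -96,-54,0,21,50, -128,-72,0,28,50, -160,-90,0,35,50, -192,-108,0,42,50, -224,-126,0,49,50, -256,-144,0,56,50, -288,-162,0,63,50, -320,-180,0,70,50, -352,-198,0,77,50, -381,-215,20,77.8,50, -381,-215,60,77.8,50, -381,-215,95,77.8,50, -381,-215,105,77.8,50, -381,-215,105,77.8,50, -381,-215,105,77.8,50]'
python3 - <<'E'
from h import *
mv(440,-329,23,29)
p,d,P=cloud('wrist'); cv2.imwrite('pics/w10.png',p)
E
```

```text
clock: 28.42
eef_pos: [439.1, -329.0, 211.9]
tool_rot: [-3.14, 0.001, 0.507]
force: [0.7, -0.8, 1.4]
width: 49.9
shift [ 0.8  0.4 33.9] turn 0.0 alt -180.0 | t 28.4 g [ 439.1 -329.    56.9] yaw 29.0 tilt [-3.14e+00  1.00e-03] w 49.9 F [ 0.7 -0.8  1.4] q [ 0.27  0.85  0.52  1.95 -0.78  0.56  0.26]
```

View pics/w10.png

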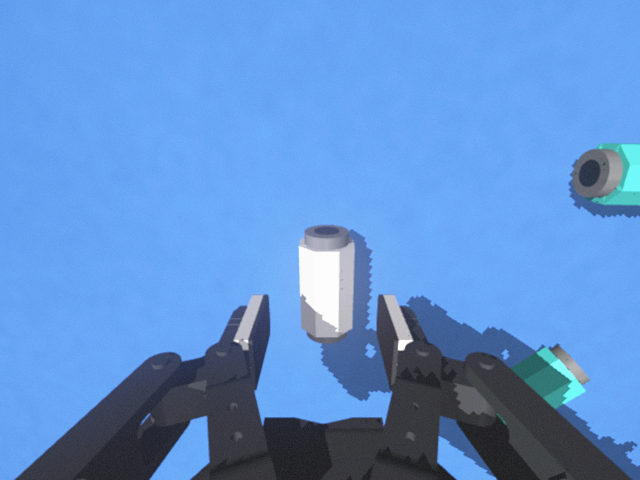

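The last steel grip is centred at (325,290).

```bash
python3 -m jog '[0.8,0.4,15,0,50, 0.8,0.4,33,0,50, 0.8,0.4,33,0,50, 0.8,0.4,33,0,50, 0.8,0.4,33,0,0, 0.8,0.4,33,0,0, 0.8,0.4,33,0,0, 0.8,0.4,33,0,0, 0.8,0.4,33,0,0]'
python3 - <<'E'
from h import *
mv(*tow(-105,84),110,106.7)
E
python3 -m jog '[0,0,-40,0,0, 0,0,-80,0,0, 0,0,-120,0,0, 0,0,-120,0,0, 0,0,-120,0,0]'
python3 - <<'E'
from h import *
mv(*tow(-105,84),110,106.7)
E
```

```text
clock: 29.22
eef_pos: [440.7, -329.5, 181.0]
tool_rot: [3.139, -0.001, 0.507]
force: [-0.9, -0.3, 6.5]
width: 26.2
shift [ 233.2 -338.3  -84.4] turn -77.7 alt 102.3 | t 29.2 g [ 440.7 -329.5   26. ] yaw 29.0 tilt [ 3.139e+00 -1.000e-03] w 26.2 F [-0.9 -0.3  6.5] q [ 0.3   0.89  0.46  1.95 -0.82  0.49  0.3 ]
clock: 29.63
eef_pos: [440.8, -329.6, 302.1]
tool_rot: [3.137, -0.003, 0.507]
force: [0.6, -0.1, -2.2]
width: 26.3
shift [ 233.  -338.7   36.1] turn -77.6 alt 102.4 | t 29.6 g [ 440.8 -329.6  147.1] yaw 29.1 tilt [ 3.137e+00 -3.000e-03] w 26.3 F [ 0.6 -0.1 -2.2] q [ 0.18  0.72  0.66  1.91 -0.66  0.73  0.16]
```

```bash
python3 -m jog '[8,-12,0,-5,0, 25,-36,0,-10,0, 45,-66,0,-16,0, 66,-96,0,-22,0, 87,-127,0,-28,0, 108,-157,0,-34,0, 129,-187,0,-40,0, 150,-218,0,-46,0, 171,-248,0,-52,0, 192,-279,0,-58,0, 211,-307,0,-64,0, 225,-328,0,-70,0, 233,-339,0,-76,0, 233,-339,0,-77.6,0, 233,-339,15,-77.6,0, 233,-339,36,-77.6,0, 233,-339,36,-77.6,0, 233,-339,36,-77.6,0]'
python3 - <<'E'
from h import *
mv(*tow(-105,84),53,106.7)
p,d,P=cloud('wrist'); cv2.imwrite('pics/w11.png',p)
E
```

```text
clock: 31.13
eef_pos: [478.6, 79.2, 262.3]
tool_rot: [-3.138, -0.0, 1.859]
force: [0.3, -0.4, -1.1]
width: 26.2
shift [-0.1  1.9 54.3] turn -0.2 alt 179.8 | t 31.1 g [478.6  79.2 107.3] yaw 106.5 tilt [-3.138 -0.   ] w 26.2 F [ 0.3 -0.4 -1.1] q [-0.42  0.65  0.3   2.1  -0.42  0.45  0.49]
```

View pics/w11.png

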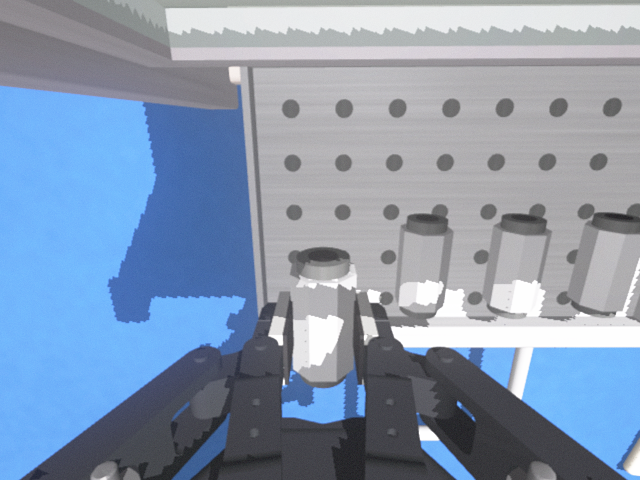

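```bash
python3 -m jog '[0,2,20,-0.2,0, 0,2,36,-0.2,0, 0,2,46,-0.2,0, 0,2,50,-0.2,0, 0,2,53,-0.2,0, 0,2,55,-0.2,0, 0,2,56,-0.2,0, 0,2,56,-0.2,0]'
python3 - <<'E'
from h import *
mv(*tow(-105,84),52,106.7)
E
```

```text
clock: 31.85
eef_pos: [481.5, 80.9, 207.6]
tool_rot: [3.141, 0.0, 1.865]
force: [0.9, 0.6, -0.9]
width: 26.3
shift [-0.9 -1.6  0.6] turn 0.1 alt -179.9 | t 31.9 g [481.5  80.9  52.6] yaw 106.8 tilt [3.141 0.   ] w 26.3 F [ 0.9  0.6 -0.9] q [-0.37  0.75  0.21  2.11 -0.47  0.32  0.54]
```

```bash
python3 -m jog '[0,0,1,0,0, 0,0,1.5,0,0, 0,0,1.5,0,0]'
python3 - <<'E'
from h import *
mv(*tow(-105,84),52,106.7)
E
python3 -m jog '[0,0,0,0,40, 0,0,0,0,40, 0,0,0,0,40, 0,0,0,0,40, 0,0,-30,0,40, 0,0,-70,0,40, 0,0,-110,0,40, 0,0,-110,0,40]'
python3 - <<'E'
from h import *
grips()
mv(*tow(-245,0),100,16.7)
p,d,P=cloud('wrist'); cv2.imwrite('pics/w12.png',p)
E
```

```text
clock: 32.1
eef_pos: [481.6, 80.9, 207.0]
tool_rot: [3.14, -0.0, 1.864]
force: [-1.9, -0.9, 9.3]
width: 26.4
shift [-0.8 -1.7 -0. ] turn 0.1 alt -179.9 | t 32.1 g [481.6  80.9  52. ] yaw 106.8 tilt [ 3.14 -0.  ] w 26.4 F [-1.9 -0.9  9.3] q [-0.36  0.75  0.21  2.11 -0.47  0.32  0.54]
clock: 32.77
eef_pos: [483.6, 80.7, 321.4]
tool_rot: [3.131, 0.001, 1.864]
force: [1.1, 0.8, 0.0]
width: 39.9
top [381. 192.] 308 ctr [ 731.5 -233.4] size [25. 70.] axis 146.2 z95 71.3 cab [-477.   -66.8]
top [238. 259.] 5341 ctr [569.3  75. ] size [261. 228.] axis 17.2 z95 54.2 cab [-135.    0.]
top [217. 329.] 219 ctr [432.1 135.8] size [35. 36.] axis 178.5 z95 41.5 cab [-37.3 113.9]
side [254. 261.] 3725 ctr [570.3  76.6] size [266. 228.] axis 16.2 z95 54.3 cab [-133.8   -1.4]
side [391. 256.] 411 ctr [ 732.7 -232.7] size [28. 75.] axis 146.6 z95 68.8 cab [-476.7  -68.1]
shift [-141.3   81.4   62.4] turn -89.8 alt 90.2 | t 32.9 g [481.8  81.2 162.1] yaw 106.9 tilt [3.138 0.   ] w 39.9 F [-0.6 -0.1 -0.3] q [-0.49  0.56  0.38  2.06 -0.37  0.58  0.45]
```

View pics/w12.png

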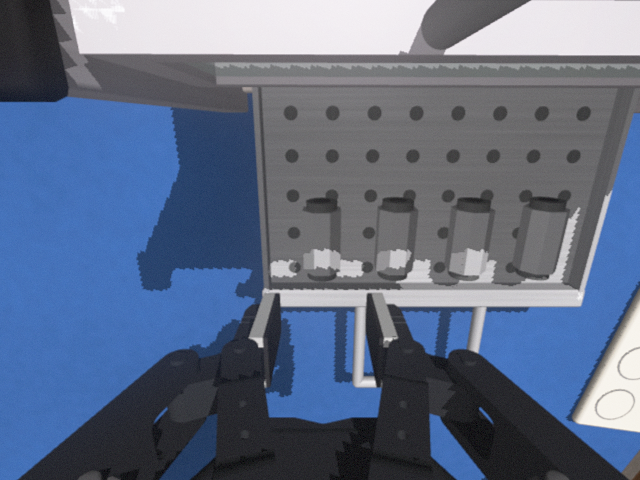

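```bash
ls pics | grep g_
```

```text
g_side_1571.png
g_side_2133.png
g_side_2700.png
g_side_3286.png
g_top_1566.png
g_top_2128.png
g_top_2695.png
g_top_3281.png
```

All four steel grips lie flat in one row in the tray (columns 321, 397, 470, 543). Next I'll grip the bail again.

```bash
python3 -m jog '[-20,11,0,-7,50, -40,23,0,-14,50, -60,35,0,-21,50, -80,46,0,-28,50, -100,58,0,-35,50, -120,69,0,-42,50, -141,81,0,-49,50, -141,81,0,-56,50, -141,81,0,-63,50, -141,81,0,-70,50, -141,81,20,-77,50, -141,81,40,-84,50, -141,81,62,-90,50, -141,81,62,-90,50, -141,81,62,-90,50]'
python3 - <<'E'
from h import *
mv(*tow(-244,0),36,16.7)
p,d,P=cloud('wrist'); cv2.imwrite('pics/w13.png',p)
E
```

```text
clock: 34.17
eef_pos: [598.6, -30.8, 251.4]
tool_rot: [3.139, -0.005, -2.851]
force: [0.6, -0.8, 0.3]
width: 50.1
shift [-2.6  0.6 60.3] turn -0.1 alt 179.9 | t 34.2 g [598.6 -30.8  96.4] yaw -163.4 tilt [ 3.139 -0.005] w 50.1 F [ 0.6 -0.8  0.3] q [ 0.05  0.76 -0.08  1.78  0.09  0.61  1.78]
```

View pics/w13.png

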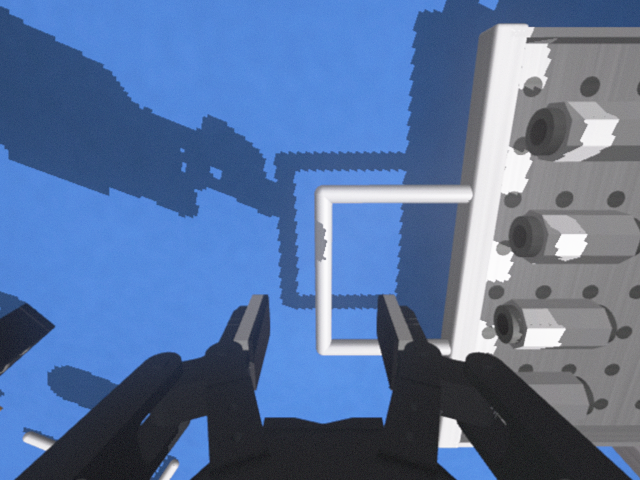

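```bash
python3 -m jog '[-2.6,0.6,25,0,50, -2.6,0.6,50,0,50, -2.6,0.6,57,0,50, -2.6,0.6,57,0,50, -2.6,0.6,57,0,0, -2.6,0.6,57,0,0, -2.6,0.6,57,0,0, -2.6,0.6,57,0,0, -2.6,0.6,57,0,0, -2.6,0.6,57,0,0]'
python3 - <<'E'
from h import *
mv(*tow(-85,0),39,16.7)
E
```

```text
clock: 35.05
eef_pos: [602.6, -29.1, 198.4]
tool_rot: [-3.141, 0.002, -2.848]
force: [-1.3, -0.1, 6.0]
width: 7.6
shift [  1.7 159.3   4.3] turn 0.1 alt -179.9 | t 35.0 g [602.6 -29.1  43.4] yaw -163.2 tilt [-3.141e+00  2.000e-03] w 7.6 F [-1.3 -0.1  6. ] q [ 0.04  0.84 -0.07  1.79  0.1   0.51  1.78]
```

```bash
python3 -m jog '[0,3,0,0,0, 0,8,0,0,0, 0,16,0,0,0, 0,26,0,0,0, 0,37,0,0,0, 0,48,0,0,0, 0,59,0,0,0, 0,70,0,0,0, 0,81,0,0,0, 0,92,0,0,0, 0,103,0,0,0, 0,114,0,0,0, 0,125,0,0,0, 0,135,0,0,0, 0,143,0,0,0, 0,149,0,0,0, 0,153,0,0,0, 0,155,0,0,0, 0,155,0,0,0]'
python3 - <<'E'
from h import *
mv(*tow(-85,0),39,16.7)
E
python3 -m jog '[0,1,0,0,0, 0,2,0,0,0, 0,3,0,0,0, 0,4,0,0,0, 0,5,0,0,0, 0,6,0,0,0, 0,6,0,0,0]'
python3 - <<'E'
from h import *
mv(*tow(-85,0),39,16.7)
E
```

```text
clock: 36.63
eef_pos: [557.8, 119.6, 198.3]
tool_rot: [-3.141, 0.003, -2.848]
force: [-1.3, -0.8, 7.7]
width: 7.4
shift [1.8 4.  4.3] turn 0.1 alt -179.9 | t 36.6 g [557.8 119.6  43.3] yaw -163.2 tilt [-3.141e+00  3.000e-03] w 7.4 F [-1.3 -0.8  7.7] q [-0.24  0.81 -0.03  1.89  0.05  0.44  1.56]
clock: 37.22
eef_pos: [556.4, 124.3, 198.3]
tool_rot: [-3.14, 0.003, -2.849]
force: [0.1, -2.9, 8.8]
width: 7.8
shift [ 1.8 -0.9  4.3] turn 0.1 alt -179.9 | t 37.2 g [556.4 124.3  43.3] yaw -163.2 tilt [-3.14e+00  3.00e-03] w 7.8 F [ 0.1 -2.9  8.8] q [-0.25  0.81 -0.02  1.89  0.04  0.44  1.55]
```

```bash
python3 -m jog '[0,1,0,0,0, 0,2,0,0,0, 0,3,0,0,0, 0,4,0,0,0, 0,5,0,0,0, 0,5,0,0,0]'
python3 - <<'E'
from h import *
mv(*tow(-85,0),39,16.7)
E
```

```text
clock: 37.72
eef_pos: [556.1, 125.2, 198.4]
tool_rot: [-3.135, 0.003, -2.852]
force: [3.7, -11.1, 7.5]
width: 7.1
shift [ 1.8 -1.9  4.4] turn -0.1 alt 179.9 | t 37.7 g [556.1 125.2  43.4] yaw -163.4 tilt [-3.135e+00  3.000e-03] w 7.1 F [  3.7 -11.1   7.5] q [-0.26  0.81 -0.02  1.89  0.04  0.44  1.55]
```

```bash
python3 -m jog '[0,-3,0,0,0, 0,-3,0,0,0, 0,-3,0,0,50, 0,-3,0,0,50, 0,-3,0,0,50, 0,-3,0,0,50, 0,-3,-40,0,50, 0,-3,-80,0,50, 0,-3,-80,0,50, 0,-3,-80,0,50]'
python3 - <<'E'
from h import *
mv(*tow(0,0),300,16.7)
p,d,P=cloud('wrist'); cv2.imwrite('pics/w14.png',p)
for n in('side','top'):
    p,d,P=cloud(n); c=tocab(P);X,Y=c[...,0],c[...,1];z=P[...,2]
    m=(X>-110)&(X<-70)&(abs(Y)<42)&(z>28)&(z<46); print(n,np.median(X[m]) if m.sum() else None,m.sum())
    cv2.imwrite(f'pics/b_{n}.png',p)
E
```

```text
clock: 38.55
eef_pos: [555.6, 127.4, 278.8]
tool_rot: [3.141, 0.005, -2.847]
force: [-0.1, 0.1, -0.0]
width: 50.0
shift [   0.9   80.9 -176.2] turn 0.2 alt -179.8 | t 38.5 g [555.6 127.4 123.8] yaw -163.1 tilt [3.141 0.005] w 50.0 F [-0.1  0.1 -0. ] q [-0.25  0.68 -0.03  1.86  0.03  0.6   1.56]
side -84.30939959139384 86
top -85.07103245860726 108
```

View pics/w14.png

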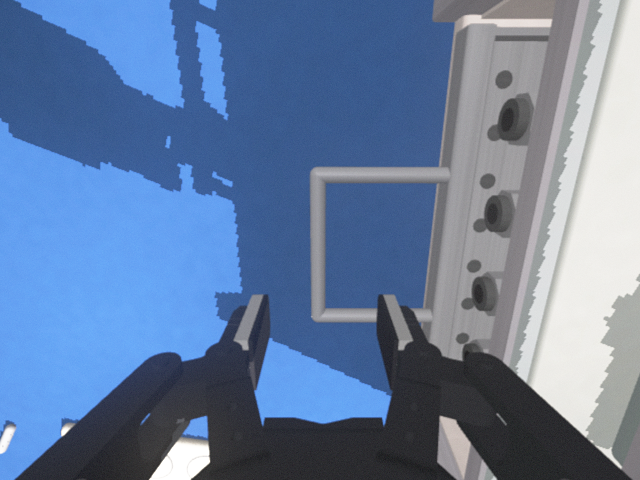

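View pics/b_side.png

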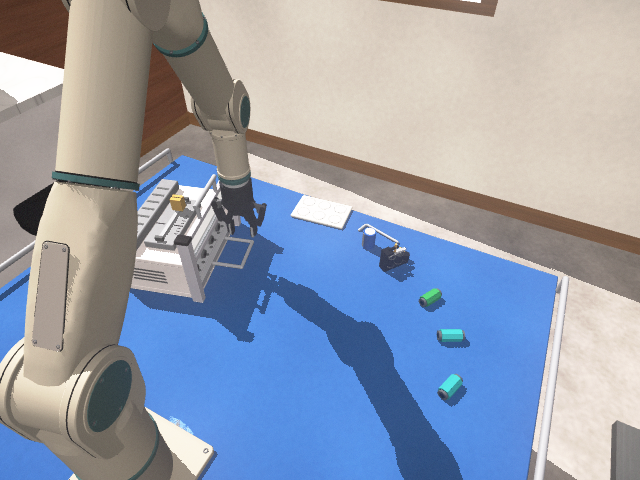

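The tray is home (bail x -84.7 measured, against -85) and the grips are still in a row. Next is the sash.

```bash
python3 -m jog '[0,0,-40,0,60, 0,0,-80,0,60, 0,0,-120,0,60, 0,0,-160,0,60, 0,0,-180,0,60, 0,0,-180,0,60, 0,20,-180,0,60, 1,50,-180,0,60, 1,75,-180,0,60, 1,81,-180,0,60, 1,81,-180,0,60, 1,81,-180,0,60]'
python3 - <<'E'
from h import *
mv(*tow(0,0),237,16.7)
E
```

```text
clock: 39.7
eef_pos: [530.3, 203.6, 455.0]
tool_rot: [-3.14, -0.003, -2.847]
force: [0.1, -0.4, 0.4]
width: 59.7
shift [-0.5  0.7 63. ] turn 0.2 alt -179.8 | t 39.7 g [530.3 203.6 300. ] yaw -163.1 tilt [-3.14e+00 -3.00e-03] w 59.7 F [ 0.1 -0.4  0.4] q [-0.39  0.46 -0.05  1.68  0.03  1.    1.42]
```

```bash
python3 -m jog '[0,0.7,30,0,60, 0,0.7,55,0,60, 0,0.7,63,0,60, 0,0.7,63,0,60, 0,0.7,63,0,0, 0,0.7,63,0,0, 0,0.7,63,0,0, 0,0.7,63,0,0, 0,0.7,63,0,0, 0,0.7,63,0,0]'
python3 - <<'E'
from h import *
mv(*tow(0,0),162,16.7)
E
python3 -m jog '[0,0,2,0,0, 0,0,5,0,0, 0,0,9,0,0, 0,0,13,0,0, 0,0,17,0,0, 0,0,21,0,0, 0,0,25,0,0, 0,0,29,0,0, 0,0,33,0,0, 0,0,37,0,0, 0,0,41,0,0, 0,0,45,0,0, 0,0,49,0,0, 0,0,53,0,0, 0,0,57,0,0, 0,0,60,0,0, 0,0,62,0,0, 0,0,63,0,0, 0,0,63,0,0]'
python3 - <<'E'
from h import *
mv(*tow(0,0),162,16.7)
E
```

```text
clock: 40.53
eef_pos: [530.6, 205.0, 394.8]
tool_rot: [3.141, 0.002, -2.848]
force: [0.6, 0.6, 3.3]
width: 9.4
shift [ 0.4 -0.7 77.8] turn 0.1 alt -179.9 | t 40.5 g [530.6 205.  239.8] yaw -163.2 tilt [3.141e+00 2.000e-03] w 9.4 F [0.6 0.6 3.3] q [-0.39  0.52 -0.05  1.76  0.03  0.86  1.42]
clock: 42.12
eef_pos: [530.7, 205.0, 330.3]
tool_rot: [3.141, 0.001, -2.848]
force: [5.4, 3.9, -0.1]
width: 9.7
shift [ 0.4 -0.6 13.3] turn 0.1 alt -179.9 | t 42.1 g [530.7 205.  175.3] yaw -163.2 tilt [3.141e+00 1.000e-03] w 9.7 F [ 5.4  3.9 -0.1] q [-0.39  0.61 -0.04  1.82  0.04  0.71  1.41]
```

```bash
python3 -m jog '[0,0,1.5,0,0, 0,0,3,0,0, 0,0,4.5,0,0, 0,0,6,0,0, 0,0,7,0,0, 0,0,8,0,0, 0,0,9,0,0, 0,0,9.5,0,0, 0,0,9.5,0,0]'
python3 - <<'E'
from h import *
mv(*tow(0,0),162,16.7)
E
python3 -m jog '[0,0,0.5,0,0, 0,0,1,0,0, 0,0,1.5,0,0, 0,0,2,0,0, 0,0,2,0,0, 0,0,2,0,0]'
python3 - <<'E'
from h import *
mv(*tow(0,0),162,16.7)
E
```

```text
clock: 42.87
eef_pos: [530.6, 205.0, 321.0]
tool_rot: [3.141, 0.001, -2.848]
force: [4.2, 3.3, 2.4]
width: 9.6
shift [ 0.3 -0.6  4. ] turn 0.1 alt -179.9 | t 42.9 g [530.6 205.  166. ] yaw -163.2 tilt [3.141e+00 1.000e-03] w 9.6 F [4.2 3.3 2.4] q [-0.39  0.62 -0.04  1.83  0.04  0.69  1.41]
clock: 43.37
eef_pos: [530.6, 204.9, 320.0]
tool_rot: [3.141, 0.002, -2.848]
force: [2.3, 2.2, 9.1]
width: 10.1
shift [ 0.3 -0.6  3. ] turn 0.1 alt -179.9 | t 43.4 g [530.6 204.9 165. ] yaw -163.2 tilt [3.141e+00 2.000e-03] w 10.1 F [2.3 2.2 9.1] q [-0.39  0.62 -0.04  1.83  0.04  0.69  1.41]
```

```bash
python3 -m jog '[0,0,0.7,0,0, 0,0,1.5,0,0, 0,0,1.5,0,0]'
python3 - <<'E'
from h import *
mv(*tow(0,0),162,16.7)
E
```

```text
clock: 43.62
eef_pos: [530.6, 205.0, 319.9]
tool_rot: [3.141, 0.002, -2.848]
force: [-0.3, 1.7, 20.0]
width: 9.9
shift [ 0.3 -0.6  2.9] turn 0.1 alt -179.9 | t 43.6 g [530.6 205.  164.9] yaw -163.2 tilt [3.141e+00 2.000e-03] w 9.9 F [-0.3  1.7 20. ] q [-0.39  0.62 -0.04  1.83  0.04  0.69  1.41]
```

```bash
python3 -m jog '[0,0,-1.5,0,0, 0,0,-1.5,0,60, 0,0,-1.5,0,60, 0,0,-1.5,0,60, 0,0,-1.5,0,60, 0,0,-30,0,60, 0,0,-65,0,60, 0,0,-65,0,60, 0,0,-65,0,60]'
python3 - <<'E'
from h import *
mv(*tow(95,-22),178,16.7)
for n in('top','side'):
    p,d,P=cloud(n); c=tocab(P);X,Y=c[...,0],c[...,1];z=P[...,2]
    m=(abs(X)<9)&(abs(Y)<60)&(z>140)&(z<260); print(n,m.sum(),np.percentile(z[m],[5,50,90,98]).round(1))
p,d,P=cloud('wrist'); cv2.imwrite('pics/w15.png',p)
c=tocab(P);X,Y=c[...,0],c[...,1];z=P[...,2]
m=(abs(X)<9)&(abs(Y)<60)&(z>140)&(z<200); print(m.sum(),np.percentile(z[m],[5,50,90,98]).round(1))
E
```

```text
clock: 44.37
eef_pos: [530.5, 204.6, 384.1]
tool_rot: [3.141, 0.003, -2.848]
force: [0.5, 0.4, -0.8]
width: 59.9
shift [-22.   94.7  51.2] turn 0.1 alt -179.9 | t 44.4 g [530.5 204.6 229.1] yaw -163.2 tilt [3.141e+00 3.000e-03] w 59.9 F [ 0.5  0.4 -0.8] q [-0.39  0.53 -0.05  1.77  0.03  0.83  1.42]
top 302 [152.6 165.7 168.  169.6]
side 188 [144.1 164.5 167.6 168.7]
3681 [160.6 164.4 165.6 166.2]
```

View pics/w15.png

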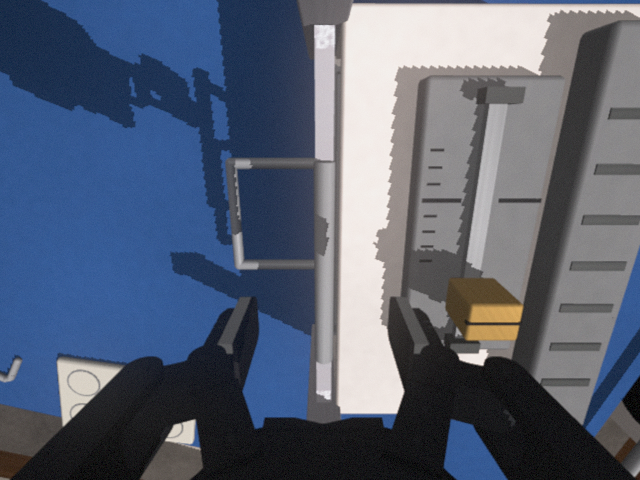

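The sash is shut (bar top ≈166). The slider is at (485,310) and the long tick on row 200 on both sides of the rail. I'll move over the slider.

```bash
python3 -m jog '[-8,35,-5,0,60, -16,70,-5,0,60, -22,94.7,-5,0,60, -22,94.7,-5,0,60, -22,94.7,-5,0,60]'
python3 - <<'E'
from h import *
mv(*tow(95,-22),180,16.7)
p,d,P=cloud('wrist'); cv2.imwrite('pics/w16.png',p)
c=camera_params('wrist')
hsv=cv2.cvtColor(p,cv2.COLOR_BGR2HSV)
m=(hsv[...,0]>12)&(hsv[...,0]<32)&(hsv[...,1]>110)&(P[...,2]>183)&(P[...,2]<190)
q=tocab(P[m]); print('slider',len(q),np.percentile(q,[1,50,99],axis=0).round(1))
E
```

```text
clock: 44.93
eef_pos: [522.7, 303.4, 385.9]
tool_rot: [-3.141, -0.003, -2.844]
force: [1.3, -0.6, -0.2]
width: 60.0
shift [-1.1 -2.2 50.9] turn 0.3 alt -179.7 | t 44.9 g [522.7 303.4 230.9] yaw -163.0 tilt [-3.141e+00 -3.000e-03] w 60.0 F [ 1.3 -0.6 -0.2] q [-0.54  0.58 -0.05  1.67  0.03  0.89  1.27]
slider 1786 [[ 81.3 -33. ]
 [ 95.1 -20.3]
 [109.5 -10.2]]
```

View pics/w16.png

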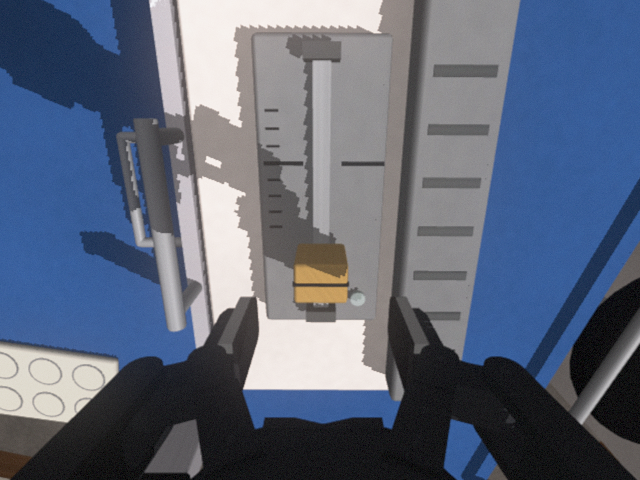

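```bash
python3 - <<'E'
from h import *
p,d,P=cloud('wrist'); g=cv2.cvtColor(p,cv2.COLOR_BGR2GRAY).astype(float); c=camera_params('wrist')
for nm,z,us,v0,v1 in(('tickL',145,range(270,300),155,172),('tickR',145,range(346,382),155,172),('ptr',186,range(300,343),278,293)):
    w=(np.median(g[v0:v1,us.start:us.stop])-g[v0:v1,us.start:us.stop]).mean(1).clip(8)-8
    v=(w*np.arange(v0,v1)).sum()/w.sum(); print(nm,v.round(2),tocab(ray('wrist',us.start,v,z,c)).round(1),tocab(ray('wrist',us.stop-1,v,z,c)).round(1))
E
python3 -m jog '[-1,-2.2,25,0,60, -1,-2.2,48,0,60, -1,-2.2,48,0,60, -1,-2.2,48,0,0, -1,-2.2,48,0,0, -1,-2.2,48,0,0, -1,-2.2,48,0,0, -1,-2.2,48,0,0]'
python3 - <<'E'
from h import *
mv(*tow(95,-22),180,16.7)
E
```

```text
tickL 162.92 [61.1 38.6] [78.6 38.6]
tickR 163.14 [107.   38.5] [128.2  38.6]
ptr 284.33 [ 80.7 -22.3] [103.7 -22.3]
clock: 45.7
eef_pos: [525.2, 301.9, 341.4]
tool_rot: [3.138, 0.003, -2.847]
force: [-3.0, 5.3, -0.1]
width: 28.6
shift [ 0.9 -0.   6.4] turn 0.2 alt -179.8 | t 45.7 g [525.2 301.9 186.4] yaw -163.1 tilt [3.138e+00 3.000e-03] w 28.6 F [-3.   5.3 -0.1] q [-0.54  0.64 -0.05  1.71  0.03  0.79  1.27]
```

```bash
python3 -m jog '[3,0,0,0,0, 8,0,0,0,0, 14,0,0,0,0, 20,0,0,0,0, 26,0,0,0,0, 32,0,0,0,0, 38,0,0,0,0, 44,0,0,0,0, 50,0,0,0,0, 55,0,0,0,0, 59,0,0,0,0, 60.5,0,0,0,0, 60.5,0,0,0,0, 60.5,0,0,0,0]'
cat >> h.py <<'E'
def ticks():
    p,d,P=cloud('wrist'); c=camera_params('wrist'); K,T=c['K'],c['T']
    def proj(x,y,z):
        w=np.array([*tow(x,y),z]); k=T[:3,:3].T@(w-T[:3,3]); return K[0,0]*k[0]/-k[2]+K[0,2], -K[1,1]*k[1]/-k[2]+K[1,2]
    g=cv2.cvtColor(p,cv2.COLOR_BGR2GRAY)
    t=str(int(read_state()['clock']*100)); cv2.imwrite(f'pics/t{t}.png',p); print(t)
    for nm,pt in(('tickL',(65,38.6,145)),('tickR',(120,38.6,145)),('ptr',(95,38.6,186))): print(nm,np.round(proj(*pt),1))
E
python3 - <<'E'
from h import *
mv(*tow(95,38.6),180,16.7); ticks()
E
```

```text
clock: 46.87
eef_pos: [467.5, 284.5, 341.4]
tool_rot: [3.138, 0.004, -2.847]
force: [-1.9, 5.4, -1.7]
width: 28.7
shift [1.3 0.1 6.4] turn 0.2 alt -179.8 | t 46.9 g [467.5 284.5 186.4] yaw -163.1 tilt [3.138 0.004] w 28.7 F [-1.9  5.4 -1.7] q [-0.57  0.56 -0.05  1.87  0.03  0.7   1.23]
4691
tickL [266.3 281.6]
tickR [369.4 281.8]
ptr [322.9 325.2]
```

```bash
python3 - <<'E'
import cv2
p=cv2.imread('pics/t4691.png'); cv2.imwrite('pics/t1z.png',cv2.resize(p[240:380,230:420],None,fx=4,fy=4,interpolation=cv2.INTER_CUBIC))
E
```

```text
(no output)
```

View pics/t1z.png

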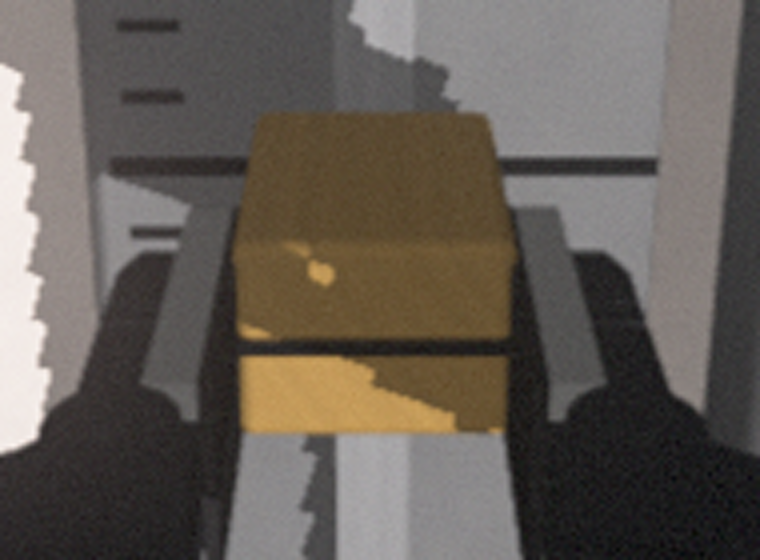

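```bash
python3 -m jog '[0.3,0,0,0,0, 0.7,0,0,0,0, 0.7,0,0,0,0, 0.7,0,0,0,0]'
python3 - <<'E'
from h import *
mv(*tow(95,38.6),180,16.7); ticks()
E
python3 -m jog '[0,0,0,0,60, 0,0,0,0,60, 0,0,0,0,60, 0,0,0,0,60, 0,0,-40,0,60, 0,0,-80,0,60, 30,0,-80,0,60, 40,0,-80,0,60, 40,0,-80,0,60, 40,0,-80,0,60]'
python3 - <<'E'
from h import *
ticks()
E
```

```text
clock: 47.25
eef_pos: [467.2, 284.4, 341.4]
tool_rot: [3.137, 0.005, -2.847]
force: [-0.3, 5.8, -1.7]
width: 28.8
shift [1.  0.1 6.4] turn 0.2 alt -179.8 | t 47.2 g [467.2 284.4 186.4] yaw -163.1 tilt [3.137 0.005] w 28.8 F [-0.3  5.8 -1.7] q [-0.57  0.56 -0.05  1.87  0.03  0.7   1.23]
4730
tickL [266.3 281.7]
tickR [369.4 281.8]
ptr [322.9 325.4]
clock: 48.13
eef_pos: [428.3, 270.2, 419.3]
tool_rot: [-3.141, -0.001, -2.848]
force: [0.1, 0.1, 0.3]
width: 60.1
4818
tickL [288.8 286.1]
tickR [358.5 286.3]
ptr [327.4 313.8]
```

```bash
python3 - <<'E'
from h import *
p=cv2.imread('pics/t4818.png'); cv2.imwrite('pics/t2z.png',cv2.resize(p[240:380,230:420],None,fx=4,fy=4,interpolation=cv2.INTER_CUBIC))
g=cv2.cvtColor(p,cv2.COLOR_BGR2GRAY).astype(float)
def row(v0,v1,u0,u1):
    w=(np.percentile(g[v0:v1,u0:u1],60)-g[v0:v1,u0:u1].mean(1)).clip(0); print(w.round(0)); 
row(278,296,280,296);row(278,296,352,366);row(306,322,318,336)
E
```

```text
[ 2.  3.  3.  4.  4.  3.  4. 18. 22. 20.  5.  0.  0.  0.  0.  0.  0.  0.]
[ 0.  0.  0.  0.  0.  0.  0. 44. 85. 89. 38.  6.  1.  1.  1.  2.  1.  2.]
[  0.   0.   0.   1.   0.   0.   0.   1.  60. 111.  89.  18.   0.   0.
   0.   0.]
```

View pics/t2z.png

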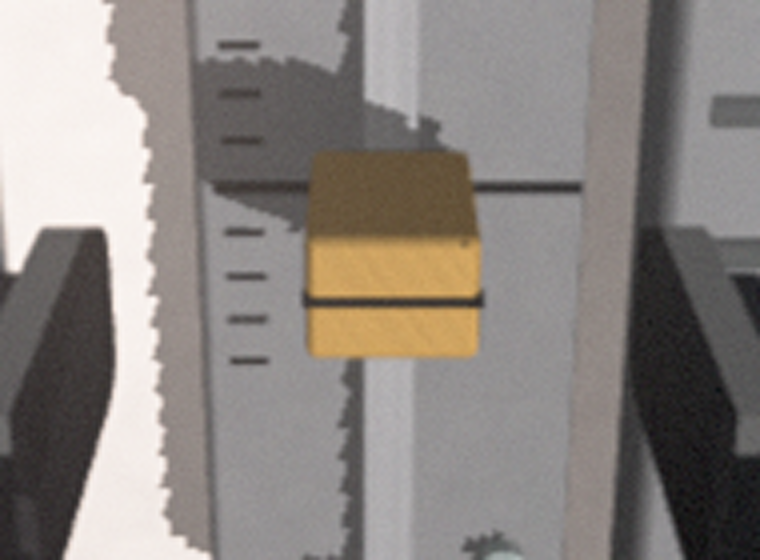

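```bash
python3 -m jog '[-30,0,0,0,60, -62,0,0,0,60, -95,0,0,0,60, -115,0,0,0,60, -122,0,0,0,60, -122,0,0,0,60, -122,0,0,0,60]'
python3 - <<'E'
from h import *
c=camera_params('wrist'); print('cam',tocab(c['T'][:3,3]),c['T'][2,3])
ticks()
p,d,P=cloud('top'); cv2.imwrite('pics/ctop.png',cv2.resize(p[240:380,60:220],None,fx=5,fy=4,interpolation=cv2.INTER_CUBIC))
E
ls -t pics | head -3
```

```text
clock: 48.77
eef_pos: [545.0, 305.7, 418.3]
tool_rot: [-3.141, -0.003, -2.848]
force: [-0.5, 0.4, 0.1]
width: 60.1
cam [92.169294   39.72393973] 387.2694064115062
4881
tickL [282.5 125.3]
tickR [364.  125.5]
ptr [327.7 126. ]
ctop.png
t4881.png
t2z.png
```

```bash
python3 - <<'E'
from h import *
p=cv2.imread('pics/t4881.png'); cv2.imwrite('pics/t3z.png',cv2.resize(p[60:200,230:420],None,fx=4,fy=4,interpolation=cv2.INTER_CUBIC))
g=cv2.cvtColor(p,cv2.COLOR_BGR2GRAY).astype(float)
for u0,u1 in((276,296),(354,374),(314,340)):
    w=(np.percentile(g[115:138,u0:u1],70)-g[115:138,u0:u1].mean(1)).clip(0); print(w.round(0))
E
```

```text
[ 6.  5.  5.  6.  6.  6.  6. 13. 30. 38. 36. 24.  7.  0.  0.  0.  0.  0.
  0.  0.  0.  0.  0.]
[ 0.  0.  0.  0.  0.  0.  0. 14. 54. 79. 84. 70. 24.  8.  3.  2.  1.  2.
  2.  2.  2.  2.  2.]
[  1.   1.   1.   1.   2.   1.   1.   1.   0.   1.  56. 102. 107.  83.
  18.   1.   1.   1.   1.   1.   1.   1.   2.]
```

View pics/t3z.png

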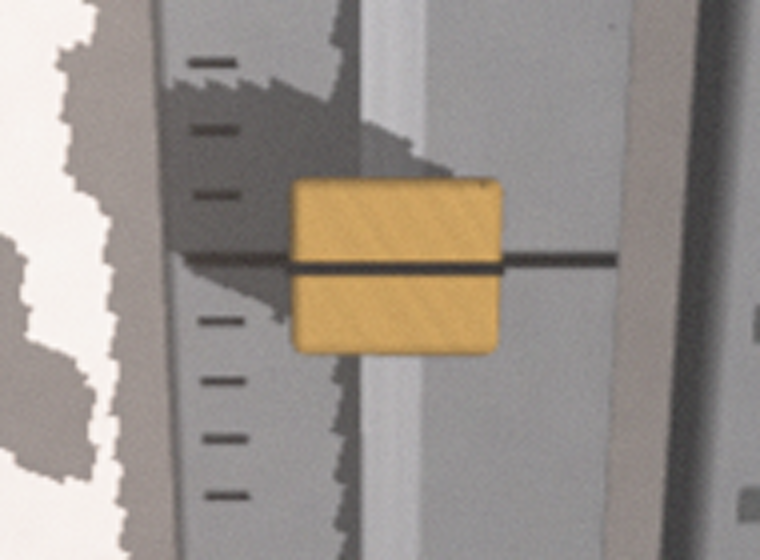

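View pics/ctop.png

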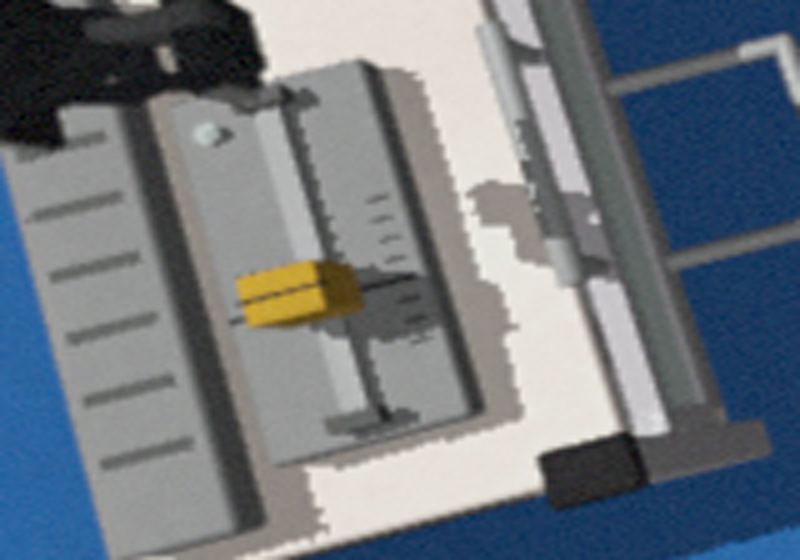

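The pointer sits about 0.8 mm short of the long tick: rows 126.8 and 124.7 in a near-plumb view. I'll regrip and nudge it.

```bash
python3 -m jog '[30,0,0,0,60, 60,0,0,0,60, 82,0,0,0,60, 82,0,0,0,60, 82,0,40,0,60, 82,0,75,0,60, 82,0,78,0,60, 82,0,78,0,60, 82,0,78,0,0, 82,0,78,0,0, 82,0,78,0,0, 82,0,78,0,0, 82,0,78,0,0]'
python3 - <<'E'
from h import *
mv(*tow(95,38.6),180,16.7)
E
python3 -m jog '[0.5,0,0,0,0, 1.0,0,0,0,0, 1.3,0,0,0,0, 1.3,0,0,0,0, 1.3,0,0,0,0]'
python3 - <<'E'
from h import *
mv(*tow(95,38.6),180,16.7)
E
```

```text
clock: 49.95
eef_pos: [467.2, 284.4, 344.4]
tool_rot: [3.137, 0.005, -2.847]
force: [-1.7, 5.1, 6.8]
width: 28.4
shift [1.  0.1 9.3] turn 0.2 alt -179.8 | t 50.0 g [467.2 284.4 189.4] yaw -163.1 tilt [3.137 0.005] w 28.4 F [-1.7  5.1  6.8] q [-0.57  0.56 -0.05  1.87  0.03  0.71  1.23]
clock: 50.37
eef_pos: [466.6, 284.2, 344.4]
tool_rot: [3.137, 0.007, -2.847]
force: [0.2, 4.7, 4.7]
width: 28.6
shift [0.5 0.1 9.4] turn 0.2 alt -179.8 | t 50.4 g [466.6 284.2 189.4] yaw -163.1 tilt [3.137 0.007] w 28.6 F [0.2 4.7 4.7] q [-0.57  0.56 -0.05  1.88  0.03  0.7   1.23]
```

Moved 0.6 mm. I'll nudge slightly more, release and check.

```bash
python3 -m jog '[0.4,0,0,0,0, 0.4,0,0,0,0, 0.4,0,0,0,0, 0.4,0,0,0,60, 0.4,0,0,0,60, 0.4,0,0,0,60, 0.4,0,0,0,60, 0,0,-40,0,60, 0,0,-78,0,60, -30,0,-78,0,60, -60,0,-78,0,60, -84,0,-78,0,60, -84,0,-78,0,60, -84,0,-78,0,60]'
python3 - <<'E'
from h import *
c=camera_params('wrist'); print('cam',tocab(c['T'][:3,3]),c['T'][2,3])
ticks()
import glob,os
f=max(glob.glob('pics/t[0-9]*.png'),key=os.path.getmtime)
p=cv2.imread(f); cv2.imwrite('pics/t4z.png',cv2.resize(p[60:200,230:420],None,fx=4,fy=4,interpolation=cv2.INTER_CUBIC))
g=cv2.cvtColor(p,cv2.COLOR_BGR2GRAY).astype(float)
for u0,u1 in((276,296),(354,374),(314,340)):
    w=(np.percentile(g[115:138,u0:u1],70)-g[115:138,u0:u1].mean(1)-12).clip(0); print((w*np.arange(115,138)).sum()/w.sum())
E
```

```text
clock: 51.53
eef_pos: [546.7, 305.6, 418.9]
tool_rot: [-3.141, -0.001, -2.849]
force: [0.4, -0.4, -0.1]
width: 60.0
cam [91.72427094 38.06071258] 387.7273530032593
5158
tickL [283.  123.3]
tickR [364.7 123.4]
ptr [328.5 123.5]
121.83548042996635
121.22576661864584
122.09566087282731
```

View pics/t4z.png

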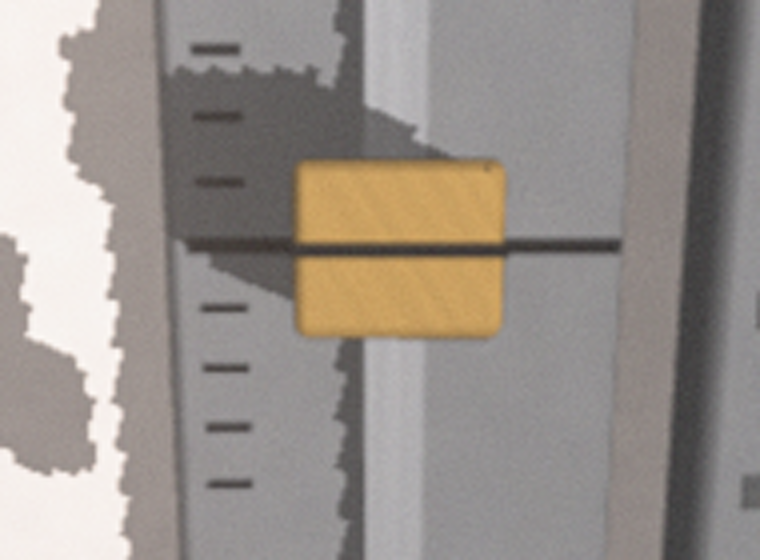

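The pointer is on the long tick, within 0.5 mm. I'll raise the arm clear and do a final check.

```bash
python3 -m jog '[0,0,-40,0,60, 0,0,-60,0,60, 0,0,-60,0,60, 0,0,-60,0,60, 0,0,-60,0,60]'
python3 - <<'E'
from h import *
mv(*tow(0,0),300,16.7)
for n in('top','side'):
    p,d,P=cloud(n); c=tocab(P);X,Y=c[...,0],c[...,1];z=P[...,2]
    m=(X>-110)&(X<-70)&(abs(Y)<42)&(z>28)&(z<46); print(n,'bail',np.median(X[m]),m.sum())
    m=(abs(X)<6)&(abs(Y)<50)&(z>140)&(z<260); print('bar top',np.percentile(z[m],[50,75,90]).round(1))
    cv2.imwrite(f'pics/f_{n}.png',p)
E
```

```text
clock: 52.0
eef_pos: [545.0, 305.7, 479.0]
tool_rot: [-3.141, -0.002, -2.848]
force: [-0.1, 0.5, 0.2]
width: 60.0
shift [ 43.3 -92.9  24.2] turn 0.1 alt -179.9 | t 52.0 g [545.  305.7 324. ] yaw -163.2 tilt [-3.141e+00 -2.000e-03] w 60.0 F [-0.1  0.5  0.2] q [-0.53  0.52 -0.04  1.49  0.02  1.13  1.29]
top bail -84.98685567524109 176
bar top [165.7 167.  168.2]
side bail -84.21209953783462 88
bar top [165.7 166.7 167.8]
```

View pics/f_side.png

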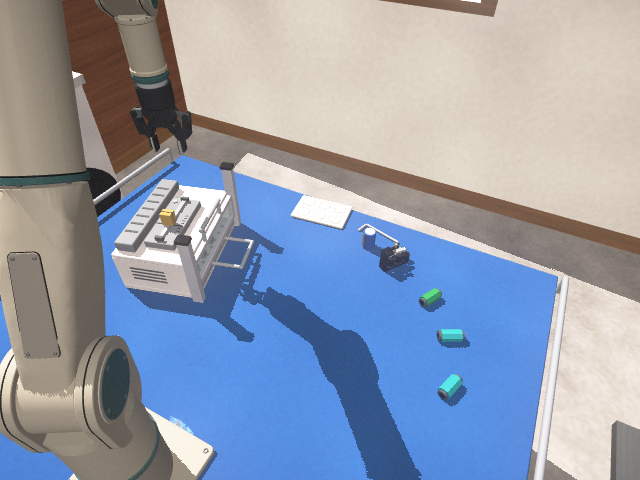

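```bash
python3 -c "
import cv2
a=cv2.imread('pics/top0.png');b=cv2.imread('pics/f_top.png')
cv2.imwrite('pics/cmp.png',cv2.resize(cv2.vconcat([a[110:360,300:560],b[110:360,300:560]]),None,fx=1.1,fy=1.1))
cv2.imwrite('pics/fz.png',cv2.resize(cv2.imread('pics/f_side.png')[150:310,100:270],None,fx=4,fy=3.7,interpolation=cv2.INTER_CUBIC))"
```

```text
(no output)
```

View pics/cmp.png

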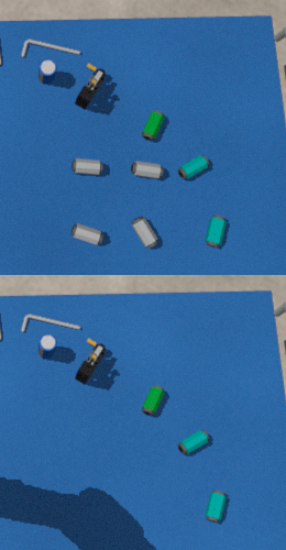

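View pics/fz.png

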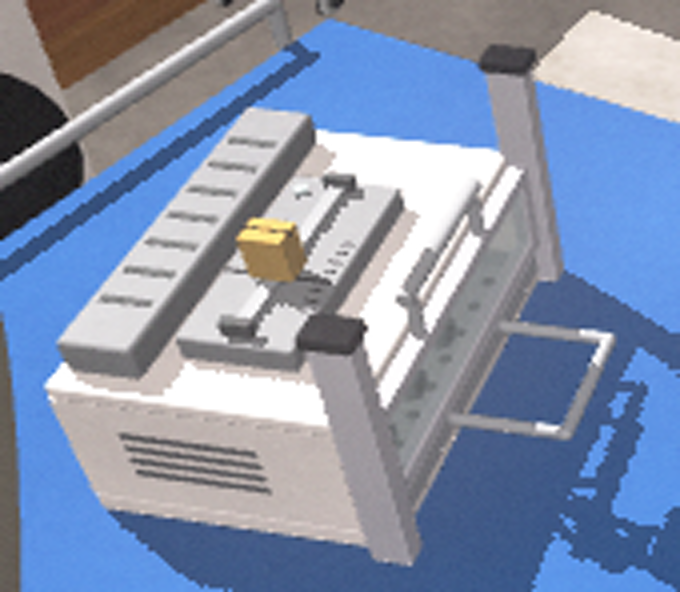

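```bash
python3 -c "
from cell import *
print(finish_job())"
```

```text
the job is handed in; nothing more can be done
None
```

The UV cabinet is loaded and the job is handed in, at about 52 s of the 210 s allowed. I raised the sash to its stop and drew the tray fully out. All four steel grips went flat on the tray in one row. I then pushed the tray home, lowered the sash until it was shut, and last set the dose slider on the long tick.

Last checks:
- **Tray:** the bail was 84.2 to 85.0 mm in front of the sash plane (home is 85).
- **Sash:** the top of its bar was 166 mm up, which is shut.
- **Dose slider:** my first setting was about 0.8 mm short, so I regripped and nudged it. After that the pointer was within about 0.5 mm of the tick in a near-plumb view.
- **Grips:** I last saw them clearly, still in a row, just after the tray went home. Through the shut glass they could only be made out dimly.
- **Other items:** the coil machine, the capacitor and the green and turquoise look-alikes look unmoved when the top views before and after are compared.

One reading disagreed: the gripper showed 1 to 2 mm less than the given thickness of what it held, about 10 mm on the 12 mm sash bar for example. No grasp slipped and no check failed.

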